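# Replace the burnt relays in the kiln's relay box

## Task

Pull the burnt brown relays out of the kiln's relay box and put them in the red scrap tub, set every new white relay standing on the bench fully home in a green socket of its own, and swing all three red locking levers shut, also over a socket left empty. Only then shut the clear cover, and last swing the steel hasp over the catch on the shut cover. Leave everything else on the bench where it is.

Things in the scene. Friction and masses are not known exactly. Their poses are not given: they have to be found in the camera images.
- relay_box: Grey kiln relay box fixed to the bench: base 160 (x) by 260 (y) by 12 mm. Origin: centre of its underside; x away from robot, y left. In its frame (mm): three green sockets at x 0, y -85, -20, 45, rims at z 26; lever posts x -42; back wall x 68-78, top z 72; thin front posts x -66, y +-125, top z 70; black terminal strip y 104-122, x -25 to 55, top z 26; hasp post x -86, y 98, top z 72.
- socket_1 (a point): Centre of the floor of green socket 1's pocket, 40 (x) by 34 (y) mm, 14 mm deep, walls 5 mm; floor 12 mm above the bench; axes as relay_box (a relay's 36 mm side lies along x).
- lever_1 (a joint): Red locking lever of socket 1: arm 70 long, 10 wide, 6 mm thick, hinged about the box's y axis at x -42, z 58 mm of relay_box. 0 = shut: level over the relay, pointing away from the robot (underside 3 mm above a seated relay); grows as it swings up and back to the robot, about 2.2 rad = open. Stiff: stays where it is left.
- socket_2 (a point): Centre of the floor of green socket 2's pocket, 40 (x) by 34 (y) mm, 14 mm deep, walls 5 mm; floor 12 mm above the bench; axes as relay_box (a relay's 36 mm side lies along x).
- lever_2 (a joint): Red locking lever of socket 2: arm 70 long, 10 wide, 6 mm thick, hinged about the box's y axis at x -42, z 58 mm of relay_box. 0 = shut: level over the relay, pointing away from the robot (underside 3 mm above a seated relay); grows as it swings up and back to the robot, about 2.2 rad = open. Stiff: stays where it is left.
- socket_3 (a point): Centre of the floor of green socket 3's pocket, 40 (x) by 34 (y) mm, 14 mm deep, walls 5 mm; floor 12 mm above the bench; axes as relay_box (a relay's 36 mm side lies along x).
- lever_3 (a joint): Red locking lever of socket 3: arm 70 long, 10 wide, 6 mm thick, hinged about the box's y axis at x -42, z 58 mm of relay_box. 0 = shut: level over the relay, pointing away from the robot (underside 3 mm above a seated relay); grows as it swings up and back to the robot, about 2.2 rad = open. Stiff: stays where it is left.
- cover (a joint): Clear cover with yellow rim, 134 by 254 by 5 mm, hinged about the box's y axis on the back wall (x 70, z 75.5 mm of relay_box). 0 = shut, level over the sockets; 1.57 = upright; up to 1.85 = leaning back. Falls slowly shut once tipped past upright towards the robot. Brass catch pin, 7 mm thick, 10 mm tall, on its top, 118 mm from the hinge at the box's y 98.
- hasp (a joint): Steel hasp: slotted strap 67 long, 24 wide, 4 mm thick with upturned orange tip (10 mm), hinged about the box's y axis on the hasp post at x -86, y 98, z 82 mm of relay_box. 0 = shut: level across the cover's front edge, the catch pin in its slot; grows as it swings up and back to the robot (2.0 = open). Stays where it is left.
- new_1: New relay (may be absent): white block with a blue top, 36 (x) by 30 (y) by 40 mm tall, standing on the bench; origin at the centre of its underside. It fits any socket, either way round.
- new_2: New relay (may be absent): white block with a blue top, 36 (x) by 30 (y) by 40 mm tall, standing on the bench; origin at the centre of its underside. It fits any socket, either way round.
- new_3: New relay (may be absent): white block with a blue top, 36 (x) by 30 (y) by 40 mm tall, standing on the bench; origin at the centre of its underside. It fits any socket, either way round.
- old_1: Burnt relay (may be absent): dark brown block with a black top, same size as a new one, sitting in socket 1 at the start with the lever already open; origin at the centre of its underside.
- old_2: Burnt relay (may be absent): dark brown block with a black top, same size as a new one, sitting in socket 2 at the start with the lever already open; origin at the centre of its underside.
- old_3: Burnt relay (may be absent): dark brown block with a black top, same size as a new one, sitting in socket 3 at the start with the lever already open; origin at the centre of its underside.
- scrap_tub: Red open tub fixed to the bench, 130 by 130 mm, 45 mm tall, walls 4 mm; origin at the centre of its underside.
- scrap_tub_in (a point): Centre of the tub's inner floor.
- water_bottle: Clear water bottle, 64 mm across, 200 mm tall; a bystander.
- tape_roll: White tape roll lying flat, 68 mm across, 24 mm tall; a bystander.
- clay_disc: Brown clay disc, 92 mm across, 10 mm thick; a bystander.
- screwdriver: Screwdriver lying on the bench, origin near its middle, along its x; a bystander.
- card_tube: Cardboard tube standing up, 80 mm across, 130 mm tall; a bystander.
- glaze_cup: Blue plastic cup, 72 mm across, 95 mm tall; a bystander.
- sponge: Yellow sponge block, 85 by 55 by 30 mm; a bystander.
Mind the look-alikes: they are no part of the job. Of the things like the scrap_tub, leave any that is orange; of the rest the larger one is meant.

How it is judged:
On the way, in this order (a step that is already met when the one before it is completed fails the run):
1. all new relays sit fully home in sockets and all three levers are shut (((horizontal distance between new_1 and socket_1 below 0.006 m and z of new_1 in the frame of socket_1 below 0.004 m and angle between new_1's own z axis and vertical below 0.12 rad) or (horizontal distance between new_1 and socket_2 below 0.006 m and z of new_1 in the frame of socket_2 below 0.004 m and angle between new_1's own z axis and vertical below 0.12 rad) or (horizontal distance between new_1 and socket_3 below 0.006 m and z of new_1 in the frame of socket_3 below 0.004 m and angle between new_1's own z axis and vertical below 0.12 rad)) and ((horizontal distance between new_2 and socket_1 below 0.006 m and z of new_2 in the frame of socket_1 below 0.004 m and angle between new_2's own z axis and vertical below 0.12 rad) or (horizontal distance between new_2 and socket_2 below 0.006 m and z of new_2 in the frame of socket_2 below 0.004 m and angle between new_2's own z axis and vertical below 0.12 rad) or (horizontal distance between new_2 and socket_3 below 0.006 m and z of new_2 in the frame of socket_3 below 0.004 m and angle between new_2's own z axis and vertical below 0.12 rad)) and ((horizontal distance between new_3 and socket_1 below 0.006 m and z of new_3 in the frame of socket_1 below 0.004 m and angle between new_3's own z axis and vertical below 0.12 rad) or (horizontal distance between new_3 and socket_2 below 0.006 m and z of new_3 in the frame of socket_2 below 0.004 m and angle between new_3's own z axis and vertical below 0.12 rad) or (horizontal distance between new_3 and socket_3 below 0.006 m and z of new_3 in the frame of socket_3 below 0.004 m and angle between new_3's own z axis and vertical below 0.12 rad)) and value of joint each of lever_1, lever_2, lever_3 below 0.12 rad), for 0.2 s.
2. the cover is shut (value of joint cover below 0.06 rad), for 0.2 s.
3. the hasp lies over the catch (value of joint hasp below 0.15 rad), for 0.2 s.
At the end, for the whole second after the job is handed in: Every new relay is upright in a socket (within 6 mm of its centre, underside within 4 mm of the pocket floor), the three levers within 0.12 rad of shut, the cover within 0.06 rad and the hasp within 0.15 rad of shut, and every burnt relay is at rest in the scrap tub (all of step 1 and value of joint cover below 0.06 rad and value of joint hasp below 0.15 rad and x of old_1 in the frame of scrap_tub_in between -0.065 and 0.065 m and y of old_1 in the frame of scrap_tub_in between -0.065 and 0.065 m and z of each of old_1, old_2, old_3 in the frame of scrap_tub_in below 0.06 m and linear speed of each of old_1, old_2, old_3 below 0.03 m/s and x of old_2 in the frame of scrap_tub_in between -0.065 and 0.065 m and y of old_2 in the frame of scrap_tub_in between -0.065 and 0.065 m and x of old_3 in the frame of scrap_tub_in between -0.065 and 0.065 m and y of old_3 in the frame of scrap_tub_in between -0.065 and 0.065 m); the robot touches nothing.
It fails at once if a bystander is shifted by more than 50 mm or knocked over (distance of any of water_bottle, tape_roll, clay_disc, screwdriver, card_tube, glaze_cup, sponge from where it was at the start of the episode above 0.05 m or angle between any of water_bottle, card_tube, glaze_cup's own z axis and vertical above 0.6 rad).
Of old_1, old_2, old_3 only 1 to 2 are there at a start; the rules pass over those that are not, and their reading is None.
Of new_1, new_2, new_3 only 2 to 3 are there at a start; the rules pass over those that are not, and their reading is None.
At some moment in a run one of new_1, new_2, new_3 may be knocked a few centimetres aside while the robot is not near it.
It also fails if it takes over 210 s, if anything falls off the work surface, if the arm or the gripper's body presses on something with over 40 N, if the wrist force passes 120 N, or if a joint passes its speed limit or range.

## Robot

A 6-joint arm with a two-finger parallel gripper is mounted at the origin on the work surface. World frame = base frame: x ahead of the robot, y to its left, z up, the work surface at z = 0. Lengths are in m, angles in rad, forces in N, time in s.
With the tool pointing down it reaches from about 0.25 to 0.725 m from the base axis. Payload 4 kg.
Tool frame: the origin (TCP) lies on the centre line of the jaws, within the pads' length; the fingertips stand 22 mm ahead of it and the grasp point (between the pads) lies 3 mm ahead of it (bot.tip_reach is the distance from the TCP to the fingertips, in m); z points along the fingers, y is the line along which they close (so a half turn about z gives the same grasp; the last joint's range is limited). The gripper opens to 85 mm and grips with 20 to 120 N. Pads are 22 mm wide; open, the fingers measure 114 mm over their backs; the gripper's body (76 mm by 85 mm) begins 54 mm behind the grasp point. The pads swing forward as they close: fully open they stand 13 mm farther back than shut.
Start: joints at [1.199, 0.241, 0.005, 1.335, 0, 1.571], TCP at [0.182, 0.466, 0.253] pointing down, gripper open.
Joint ranges: [-2.72, 2.72], [-1.05, 1.87], [-1.09, 1.28], [-1.99, 2.15], [-1.42, 1.44], [-3.14, 3.14]. Speed limits (rad/s): [2.79, 2.79, 3.14, 3.14, 3.14, 3.14].

## Interface

Orientations are given as a unit quaternion [x, y, z, w].
In Python, from workcell import bot gives the robot as it stands. The module is installed in compiled form; this text tells all that it offers.
- The arm moves only by the tool apply_moves, never from a script. Its argument "commands" is a list of rows, each a list of 4 numbers: the shift along the tool's x, y, z scaled (see below), then the turn about the tool's z scaled (see below). In form: [[tx, ty, tz, roll], ...]. A call has exactly 5 rows; each row shifts and turns the commanded pose from where the row before left it, along the tool's axes as they then stand; what a row does not reach is not made up. The controller multiplies each number of a shift by 20 mm and each number of a turn by 60 degrees. A row lasts 1/12 s, in which the tool goes at most 41.7 mm and 7.16 degrees, less where a joint would pass 70% of its speed; a pose out of reach is approached as far as the arm can. A call with a number of a shift or a turn outside -1 to 1 is refused whole. A call with a gripper value outside its range is refused whole. "claw" is the closure, from 0 (fully open) to 1 (shut), set as the call begins (left out, the last holds). The fingers move at their own pace and stop on an object; the grip force is fixed at half the most. Time passes only in rows, so rows that do not move let the fingers close, or fill a call up. It gives the time, the measured TCP pose, the force, the opening and the grip force at its end, in the units of the state.
- bot.get_obs(): the state, without advancing time (a new reading comes with each control period).
- bot.camera(name): name is "scene" or "top" or "wrist"; returns a dict with "image" (420x560x3 uint8, blue, green, red), "camera_matrix" (3x3 intrinsics, pixels), "k1" (the pictures are not rectified: a ray, as slopes to the right and down, at radius r is drawn at 1 + k1 r^2 times it, then the intrinsics apply), "R" (3x3) and "t" (3): a world point X has camera coordinates R X + t. Camera axes: x right, y down, z forward; pixel columns grow to the right and rows downward; lengths in m; the calibration is good to about 2 mm. A picture is of the moment at which its call begins. There is no depth.
- bot.job_done(): hands the job in; it is judged then, once.
The state is a dict: "clock": time; "joint_pos": joint angles; "joint_vel": joint speeds; "tau": joint torques, N m; "eef_pos": TCP position; "tool_rot": TCP orientation; "ft_force": force on the tool from outside, world axes, zero at the start; "ft_torque": the same for the moment, N m; "grip_width": finger opening in m; "grasp_force": force on a finger pad.
Only numpy, scipy, OpenCV 4.12 (cv2) and the standard library are available. Lean on these libraries where they do the work, as an engineer would, in place of code of your own. Each camera call takes 0.05 s, during which the arm holds its last target. There are 200 camera calls.

## Working session

There is one attempt and no reset: what is moved stays moved. The work goes in short steps, Python scripts to look and compute and a tool call to move; the robot and the scene stay as the last step left them, time stands still between calls to the robot, and variables do not carry over. Pictures are saved under pics/ and viewed, at most 14 in all, crops included, and the job is handed in when it is done.

Besides the shell and the picture viewer there is one more tool, called after "Emit:" in YAML: its name, and indented under it one key for each argument. apply_moves: Moves the arm, as the interface text tells. Shifts and turns lie within -1 to 1; 1 stands for 20 mm of shift or 60 degrees of turn. Its arguments: {"type":"object","properties":{"commands":{"type":"array","items":{"type":"array","items":{"type":"number","minimum":-1,"maximum":1}}},"claw":{"type":"number"}},"required":["commands"]}

```bash
mkdir -p pics; cat > h.py <<'E'
import numpy as np, cv2
from workcell import bot
def ray(c,u,v):
    K=c["camera_matrix"];d=np.array([(u-K[0,2])/K[0,0],(v-K[1,2])/K[1,1]]);s=d.copy()
    for _ in range(30): s=d/(1+c["k1"]*(s@s))
    R=np.array(c["R"]);return -R.T@np.array(c["t"]),R.T@np.array([s[0],s[1],1])
def onz(c,u,v,z):
    o,d=ray(c,u,v);return o+d*(z-o[2])/d[2]
def two(r1,r2):
    (o1,d1),(o2,d2)=r1,r2
    A=np.stack([d1,-d2],1);s=np.linalg.lstsq(A,o2-o1,rcond=None)[0]
    p,q=o1+s[0]*d1,o2+s[1]*d2;return (p+q)/2,np.linalg.norm(p-q)
def proj(c,X):
    p=np.array(c["R"])@np.array(X)+np.array(c["t"]);s=p[:2]/p[2];s=s*(1+c["k1"]*(s@s));K=c["camera_matrix"]
    return np.array([K[0,0]*s[0]+K[0,2],K[1,1]*s[1]+K[1,2]])
def snap(n,f):
    c=bot.camera(n);c={k:(np.array(v) if k!="k1" else v) for k,v in c.items()};cv2.imwrite("pics/"+f+".png",c["image"])
    np.save("pics/"+f+".npy",c,allow_pickle=True);return c
def load(f): return np.load("pics/"+f+".npy",allow_pickle=True).item()
E
python3 - <<'E'
from h import *
for n in("scene","top","wrist"):
    c=snap(n,n+"0");print(n,c["camera_matrix"].tolist(),c["k1"],-c["R"].T@c["t"],c["R"].round(2).tolist())
o=bot.get_obs();print(o);print(bot.tip_reach)
E
```

```text
scene [[436.2465704334548, 0.0, 275.72134294503786], [0.0, 436.2465704334548, 204.1139712634953], [0.0, 0.0, 1.0]] 0.011454600937644563 [0.73520124 0.81958019 0.74825942] [[-0.96, 0.29, 0.0], [0.18, 0.59, -0.79], [-0.23, -0.75, -0.62]]
top [[391.3736924227242, 0.0, 282.70500647430686], [0.0, 391.3736924227242, 207.09572356234273], [0.0, 0.0, 1.0]] -0.10310785063730703 [0.3569722  0.00145762 1.2428271 ] [[-0.01, -1.0, -0.01], [-1.0, 0.01, -0.09], [0.09, 0.01, -1.0]]
wrist [[294.1399084372009, 0.0, 281.2401700060443], [0.0, 294.1399084372009, 209.35301531712773], [0.0, 0.0, 1.0]] -0.016935114671814237 [0.1157885  0.4925298  0.37268824] [[0.36, 0.93, -0.0], [0.89, -0.35, 0.28], [0.26, -0.1, -0.96]]
{'clock': 0.15, 'joint_pos': array([ 1.19900559e+00,  2.41289157e-01,  4.03200075e-03,  1.33518838e+00,
       -1.13446600e-06,  1.57080445e+00]), 'joint_vel': array([-6.10932366e-05, -2.52433730e-03,  3.98955460e-03,  6.71193413e-04,
        1.22638057e-04,  4.12024586e-04]), 'tau': array([ 1.24456703e-03, -3.72634721e+01,  2.52638751e+01,  1.23513516e-02,
        6.20135188e-05, -1.73129820e-05]), 'eef_pos': array([0.18148281, 0.46542948, 0.25259219]), 'tool_rot': array([ 1.84830482e-01,  9.82770071e-01, -8.10504107e-04, -1.51848265e-04]), 'ft_force': array([ 0.23286441, -0.64545334, -0.75891794]), 'ft_torque': array([ 0.01068583, -0.00532747,  0.03239511]), 'grasp_force': 0.0, 'grip_width': 0.08553808715430648}
0.022
```

View pics/scene0.png

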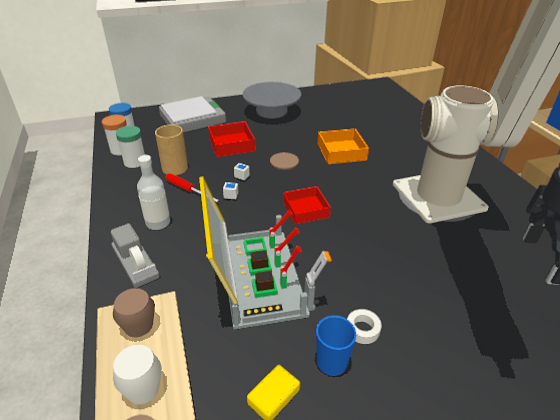

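View pics/top0.png

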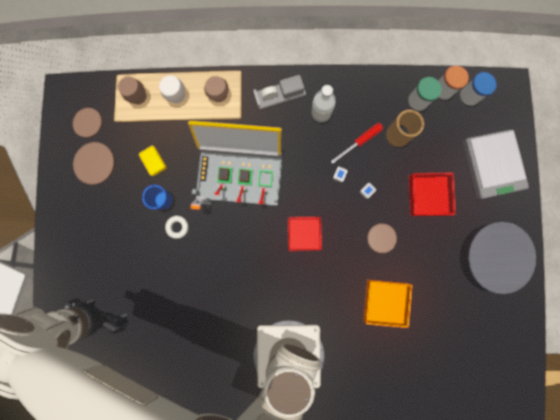

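The scene shows brown relays at about (261,258) and (264,281), and the empty socket is at the far end (255,243). In the top view, the new relays are at (341,174) and (369,190). The larger red tub is at (433,195), and the smaller red one at (305,233) is the decoy. The box is around (240,180), with the hasp at (200,205).

```bash
python3 - <<'E'
from h import *
s,t=load("scene0"),load("top0")
def blobs(c,lo,hi,amin):
    h=cv2.cvtColor(c["image"],cv2.COLOR_BGR2HSV);m=cv2.inRange(h,lo,hi)
    n,l,st,ce=cv2.connectedComponentsWithStats(m)
    return [(ce[i].round(1).tolist(),int(st[i,4]),st[i,:4].tolist()) for i in range(1,n) if st[i,4]>=amin]
for nm,lo,hi in(("green",(45,100,60),(80,255,255)),("blue",(100,120,60),(125,255,255)),("red",(0,180,100),(6,255,255)),("orange",(8,180,120),(18,255,255)),("yellow",(22,180,120),(34,255,255))):
    for cn,c in(("scene",s),("top",t)):
        for b in blobs(c,lo,hi,12):print(nm,cn,b, onz(c,*b[0],0.03).round(3))
E
```

```text
green scene ([214.3, 103.7], 31, [210, 101, 9, 6]) [ 0.506 -0.716  0.03 ]
green scene ([128.1, 133.7], 308, [116, 126, 25, 16]) [ 0.826 -0.568  0.03 ]
green scene ([271.9, 241.5], 58, [269, 235, 6, 13]) [0.515 0.078 0.03 ]
green scene ([254.1, 244.3], 201, [244, 237, 23, 19]) [0.559 0.076 0.03 ]
green scene ([277.4, 260.5], 68, [275, 254, 6, 13]) [0.521 0.143 0.03 ]
green scene ([258.6, 267.1], 169, [248, 256, 24, 20]) [0.568 0.151 0.03 ]
green scene ([283.3, 281.7], 75, [280, 274, 7, 15]) [0.528 0.208 0.03 ]
green scene ([264.4, 289.7], 224, [252, 276, 26, 22]) [0.574 0.218 0.03 ]
green top ([433.6, 84.6], 14, [432, 80, 6, 10]) [ 0.864 -0.482  0.03 ]
green top ([427.9, 92.8], 108, [419, 85, 19, 14]) [ 0.835 -0.461  0.03 ]
green top ([226.7, 177.5], 63, [218, 168, 14, 15]) [0.561 0.191 0.03 ]
green top ([246.6, 179.5], 55, [238, 170, 14, 15]) [0.554 0.128 0.03 ]
blue scene ([555.0, 113.8], 276, [547, 91, 13, 39]) [-0.665 -0.277  0.03 ]
blue scene ([120.1, 108.9], 224, [109, 103, 23, 13]) [ 0.847 -0.77   0.03 ]
blue scene ([241.2, 166.4], 22, [238, 165, 8, 4]) [ 0.509 -0.265  0.03 ]
b
[... 998 characters left out ...]
) [ 0.384 -0.051  0.03 ]
orange scene ([342.4, 146.0], 1370, [317, 129, 52, 35]) [ 0.168 -0.288  0.03 ]
orange scene ([327.6, 256.1], 45, [324, 251, 8, 11]) [0.406 0.163 0.03 ]
orange top ([194.7, 207.1], 22, [191, 206, 9, 3]) [0.469 0.292 0.03 ]
orange top ([390.5, 306.8], 649, [364, 280, 48, 48]) [ 0.155 -0.313  0.03 ]
yellow scene ([207.9, 224.1], 534, [199, 176, 38, 125]) [ 0.651 -0.03   0.03 ]
yellow scene ([218.2, 210.0], 21, [213, 200, 11, 21]) [ 0.616 -0.078  0.03 ]
yellow scene ([273.1, 392.8], 1731, [247, 365, 53, 55]) [0.622 0.444 0.03 ]
yellow top ([235.5, 126.0], 373, [188, 121, 93, 20]) [0.728 0.164 0.03 ]
yellow top ([152.0, 160.5], 497, [139, 146, 27, 30]) [0.62  0.433 0.03 ]
```

Emit:
apply_moves:
  commands:
    - [0,0,-0.8,-0.088]
    - [0,0,-0.8,-0.088]
    - [0,0,-0.8,-0.088]
    - [-0.97,-0.92,0,0]
    - [-0.97,-0.92,0,0]
  claw: 0.3

```text
clock: 0.57
eef_pos: [0.2167, 0.4261, 0.3019]
tool_rot: [0.046, 0.999, 0.001, 0.0]
ft_force: [0.6, -0.3, -0.1]
grip_width: 0.0597
grasp_force: 0.0
```

Emit:
apply_moves:
  commands:
    - [-0.97,-0.92,0,0]
    - [-0.97,-0.92,0,0]
    - [-0.97,-0.92,0,0]
    - [-0.97,-0.92,0,0]
    - [-0.97,-0.92,0,0]

```text
clock: 0.98
eef_pos: [0.3051, 0.3235, 0.3011]
tool_rot: [0.048, 0.999, -0.0, -0.0]
ft_force: [-0.3, 1.1, -0.4]
grip_width: 0.06
grasp_force: 0.0
```

Emit:
apply_moves:
  commands:
    - [-0.97,-0.92,0,0]
    - [-0.97,-0.92,0,0]
    - [-0.97,-0.92,0,0]
    - [-0.97,-0.92,0,0]
    - [-0.97,-0.92,0,0]

```text
clock: 1.4
eef_pos: [0.3929, 0.2227, 0.3011]
tool_rot: [0.048, 0.999, -0.0, -0.0]
ft_force: [0.4, 0.3, -0.8]
grip_width: 0.0595
grasp_force: 0.0
```

Emit:
apply_moves:
  commands:
    - [-0.97,-0.92,0,0]
    - [-0.97,-0.92,0,0]
    - [-0.97,-0.92,0,0]
    - [-0.97,-0.92,0,0]
    - [-0.97,-0.92,0,0]

```text
clock: 1.82
eef_pos: [0.4807, 0.1219, 0.301]
tool_rot: [0.048, 0.999, -0.0, -0.0]
ft_force: [1.4, 0.2, 1.0]
grip_width: 0.0597
grasp_force: 0.0
```

```bash
python3 - <<'E'
from h import *
c=snap("wrist","w1");o=bot.get_obs();print(o["clock"],o["eef_pos"],o["tool_rot"],o["joint_pos"],o["grip_width"],-c["R"].T@c["t"])
E
```

```text
1.8667 [0.48356842 0.11877183 0.30061333] [ 4.96768984e-02  9.98763794e-01 -1.50551125e-03  9.07303254e-04] [ 0.24277339  0.22077246  0.10179291  1.45094736 -0.00340634  0.34216677] 0.059606591131975625 [0.41044263 0.12956838 0.42122916]
```

View pics/w1.png

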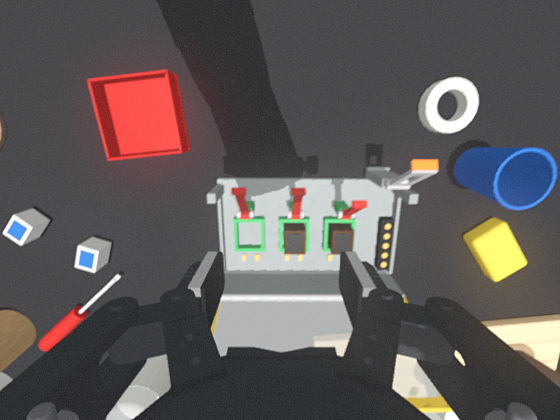

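The box is near the picture centre, upside down: socket 1 is empty at (249,234), and the brown relays are at (293,238) and (339,238). The new relays' blue tops are at (26,228) and (89,256). I'll take a second view further right.

Emit:
apply_moves:
  commands:
    - [0,-1,0,0]
    - [0,-1,0,0]
    - [0,-1,0,0]
    - [0,-1,0,0]
    - [0,-1,0,0]

```text
clock: 2.28
eef_pos: [0.4702, 0.0227, 0.3009]
tool_rot: [0.048, 0.999, -0.0, -0.0]
ft_force: [0.6, -1.0, 0.8]
grip_width: 0.0593
grasp_force: 0.0
```

Emit:
apply_moves:
  commands:
    - [0,-1,0,0]
    - [0,-1,0,0]
    - [0,-1,0,0]
    - [0,0,0,0]
    - [0,0,0,0]

```text
clock: 2.7
eef_pos: [0.4646, -0.0367, 0.3011]
tool_rot: [0.049, 0.999, 0.0, -0.0]
ft_force: [1.0, 0.5, 0.2]
grip_width: 0.0596
grasp_force: 0.0
```

```bash
cat >> h.py <<'E'
def blobs(c,lo,hi,amin):
    h=cv2.cvtColor(c["image"],cv2.COLOR_BGR2HSV);m=cv2.inRange(h,lo,hi)
    n,l,st,ce=cv2.connectedComponentsWithStats(m)
    out=[]
    for i in range(1,n):
        if st[i,4]>=amin:
            pts=np.argwhere(l==i)[:,::-1].astype(np.float32);r=cv2.minAreaRect(pts)
            out.append((ce[i].round(1).tolist(),int(st[i,4]),np.round(cv2.boxPoints(r),1).tolist()))
    return out
G=((45,100,50),(80,255,255));B=((100,120,60),(125,255,255));RED=((0,180,90),(6,255,255))
E
python3 - <<'E'
from h import *
c=snap("wrist","w2");o=bot.get_obs();print(o["clock"],o["eef_pos"],o["tool_rot"],-c["R"].T@c["t"])
for w in("w1","w2"):
    c=load(w)
    for n,m,z in(("G",G,.026),("B",B,.04),("R",RED,.045)):
        for b in blobs(c,*m,40):print(w,n,b[0],b[1],onz(c,*b[0],z).round(4),[onz(c,*p,z).round(3).tolist()[:2] for p in b[2]])
E
```

```text
2.75 [ 0.46477799 -0.03611573  0.30111539] [ 4.80541624e-02  9.98844677e-01  2.46885534e-04 -2.17465847e-04] [ 0.39439677 -0.0289472   0.42130245]
w1 G [339.9, 205.6] 84 [0.5285 0.2003 0.026 ] [[0.534, 0.193], [0.523, 0.194], [0.524, 0.21], [0.536, 0.21]]
w1 G [248.5, 235.4] 376 [0.5606 0.0676 0.026 ] [[0.531, 0.051], [0.535, 0.092], [0.585, 0.086], [0.581, 0.044]]
w1 G [293.8, 229.5] 278 [0.5577 0.1332 0.026 ] [[0.537, 0.114], [0.541, 0.155], [0.591, 0.151], [0.587, 0.109]]
w1 G [332.7, 228.6] 303 [0.5616 0.1887 0.026 ] [[0.543, 0.176], [0.547, 0.219], [0.598, 0.218], [0.594, 0.173]]
w1 B [508.0, 174.3] 5022 [0.5023 0.4206 0.04  ] [[0.545, 0.352], [0.46, 0.346], [0.472, 0.481], [0.559, 0.495]]
w1 B [16.6, 230.0] 195 [ 0.5171 -0.2533  0.04  ] [[0.518, -0.268], [0.503, -0.252], [0.516, -0.239], [0.531, -0.255]]
w1 B [86.0, 259.1] 178 [ 0.5697 -0.1673  0.04  ] [[0.578, -0.181], [0.556, -0.171], [0.561, -0.154], [0.583, -0.164]]
w1 R [130.8, 114.6] 2918 [ 0.3827 -0.0533  0.045 ] [[0.338, -0.095], [0.337, 0.015], [0.433, 0.01], [0.436, -0.109]]
w1 R [61.2, 329.1] 733 [ 0.6798 -0.2363  0.
[... 403 characters left out ...]
8]]
w2 G [358.8, 234.9] 521 [0.5591 0.0671 0.026 ] [[0.58, 0.043], [0.527, 0.048], [0.535, 0.092], [0.589, 0.088]]
w2 G [397.4, 228.6] 379 [0.5548 0.1225 0.026 ] [[0.586, 0.105], [0.531, 0.111], [0.541, 0.157], [0.597, 0.153]]
w2 B [129.7, 230.4] 212 [ 0.5161 -0.2521  0.04  ] [[0.518, -0.267], [0.501, -0.25], [0.514, -0.237], [0.531, -0.254]]
w2 B [196.6, 257.4] 139 [ 0.5653 -0.1666  0.04  ] [[0.576, -0.179], [0.554, -0.17], [0.561, -0.153], [0.582, -0.162]]
w2 R [259.4, 118.5] 4023 [ 0.3866 -0.0552  0.045 ] [[0.336, -0.099], [0.335, -0.005], [0.432, -0.001], [0.433, -0.102]]
w2 R [29.0, 230.9] 3129 [ 0.5018 -0.3896  0.045 ] [[0.432, -0.416], [0.434, -0.328], [0.567, -0.36], [0.567, -0.457]]
```

View pics/w2.png

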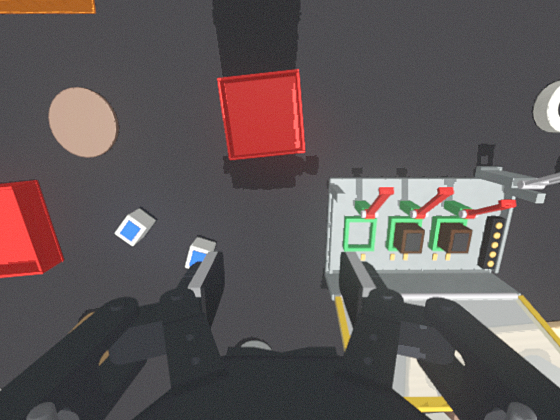

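View 2 shows the new relays at (130,230) and (197,257), the decoy tub at (260,115) and the big tub at the left edge. Next I'll triangulate the key corners to check their heights.

```bash
python3 - <<'E'
from h import *
a,b,t,s=load("w1"),load("w2"),load("top0"),load("scene0")
def big(c,m,xy):
    L=blobs(c,*m,40);k=min(L,key=lambda q:np.hypot(*(np.array(q[0])-xy)));return np.array(k[2])
def ctr(q):
    return q.mean(0)
for n,m,p1,p2 in(("s1",G,(248,235),(359,235)),("s2",G,(294,230),(397,228)),("A",B,(17,230),(130,230)),("B",B,(86,259),(197,257))):
    q,r=big(a,m,p1),big(b,m,p2);print(n,[x.round(4) if hasattr(x,'round') else x for x in two(ray(a,*ctr(q)),ray(b,*ctr(r)))])
# tub outer corners in top view
h=cv2.cvtColor(t["image"],cv2.COLOR_BGR2HSV);m=cv2.inRange(h,(0,150,50),(8,255,255));m[:,:400]=0;m[:160]=0
ys,xs=np.nonzero(m);r=cv2.boxPoints(cv2.minAreaRect(np.stack([xs,ys],1).astype(np.float32)));print(r)
print("tub",[onz(t,*p,.045)[:2].round(3).tolist() for p in r])
h=cv2.cvtColor(s["image"],cv2.COLOR_BGR2HSV);m=cv2.inRange(h,(0,150,50),(8,255,255));m[160:]=0;m[:,:205]=0;m[:,260:]=0
ys,xs=np.nonzero(m);hl=cv2.approxPolyDP(cv2.convexHull(np.stack([xs,ys],1)),3,True)[:,0];print([(p.tolist(),onz(s,*map(float,p),.045)[:2].round(3).tolist()) for p in hl])
# black tops
for w,c in(("w1",a),("w2",b)):
    g=c["image"].max(2);m=((g<75)).astype(np.uint8);x0=285 if w=="w1" else 385
    m[:215]=0;m[262:]=0;m[:,:x0]=0;m[:,(358 if w=="w1" else 475):]=0
    n,l,st,ce=cv2.connectedComponentsWithStats(m)
    for i in range(1,n):
        if st[i,4]>100:print(w,st[i],ce[i],onz(c,*ce[i],.052).round(4))
E
```

```text
s1 [array([0.5577, 0.0679, 0.0254]), np.float64(0.0005)]
s2 [array([0.5645, 0.1323, 0.0236]), np.float64(0.0004)]
A [array([ 0.5159, -0.251 ,  0.0422]), np.float64(0.001)]
B [array([ 0.568 , -0.1655,  0.0421]), np.float64(0.0013)]
[[409.      214.99998]
 [409.      171.99998]
 [455.      171.99998]
 [455.      214.99998]]
tub [[0.436, -0.374], [0.571, -0.38], [0.57, -0.528], [0.435, -0.521]]
[([254, 150], [0.454, -0.321]), ([216, 156], [0.574, -0.32]), ([208, 126], [0.563, -0.518]), ([245, 121], [0.434, -0.518]), ([254, 138], [0.435, -0.394])]
w2 [438 226  13  26 145] [443.70344828 237.51724138] [0.5633 0.1755 0.052 ]
```

Emit:
apply_moves:
  commands:
    - [-0.415,0.884,0,0]
    - [-0.415,0.884,0,0]
    - [-0.415,0.884,0,0]
    - [-0.415,0.884,0,0]
    - [-0.415,0.884,0,0]
  claw: 0.42

```text
clock: 3.17
eef_pos: [0.5149, 0.0499, 0.3012]
tool_rot: [0.047, 0.999, 0.0, -0.0]
ft_force: [0.4, 0.7, -0.6]
grip_width: 0.0493
grasp_force: 0.0
```

Emit:
apply_moves:
  commands:
    - [-0.415,0.884,0,0]
    - [-0.415,0.884,0,0]
    - [-0.415,0.884,0,0]
    - [-0.415,0.884,0,0]
    - [-0.415,0.884,0,0]

```text
clock: 3.58
eef_pos: [0.5644, 0.1343, 0.301]
tool_rot: [0.047, 0.999, 0.0, -0.0]
ft_force: [-0.1, 0.0, -0.6]
grip_width: 0.0493
grasp_force: 0.0
```

Emit:
apply_moves:
  commands:
    - [0,0,1,0]
    - [0,0,1,0]
    - [0,0,1,0]
    - [0,0,1,0]
    - [0,0,1,0]

```text
clock: 4.0
eef_pos: [0.5639, 0.1335, 0.2001]
tool_rot: [0.047, 0.999, 0.0, -0.0]
ft_force: [0.6, 0.4, 0.5]
grip_width: 0.0497
grasp_force: 0.0
```

Emit:
apply_moves:
  commands:
    - [0,0,1,0]
    - [0,0,1,0]
    - [0,0,0.6,0]
    - [0,0,0,0]
    - [0,0,0,0]

```text
clock: 4.42
eef_pos: [0.5636, 0.1329, 0.1485]
tool_rot: [0.047, 0.999, -0.0, -0.001]
ft_force: [0.2, 0.7, 0.3]
grip_width: 0.0496
grasp_force: 0.0
```

```bash
cat >> h.py <<'E'
def st(tx=None,ty=None):
    from scipy.spatial.transform import Rotation as Ro
    o=bot.get_obs();R=Ro.from_quat(o["tool_rot"]).as_matrix();p=o["eef_pos"]
    print(o["clock"],p.round(4),"psi",np.degrees(np.arctan2(R[1,1],R[0,1])).round(2),"w",round(o["grip_width"],4),"j6",o["joint_pos"][5].round(2),"ft",o["ft_force"].round(1))
    if tx is not None: print("units",(R.T@np.array([tx-p[0],ty-p[1],0])/.02).round(3))
E
python3 - <<'E'
from h import *
st(.5643,.132);c=snap("wrist","w3")
for z in(.026,):
  for b in blobs(c,*G,60):
    q=np.array(b[2]);print(b[0],b[1],onz(c,*q.mean(0),z).round(4))
E
```

```text
4.4167 [0.5636 0.1329 0.1485] psi 84.62 w 0.0496 j6 0.33 ft [0.2 0.7 0.3]
units [-0.04 -0.04 -0.  ]
[208.0, 159.8] 201 [0.5184 0.0748 0.026 ]
[356.0, 160.1] 193 [0.5268 0.1996 0.026 ]
[206.4, 208.9] 1601 [0.5575 0.0696 0.026 ]
[281.1, 200.4] 1016 [0.5635 0.1339 0.026 ]
[347.6, 198.9] 927 [0.5699 0.1981 0.026 ]
```

View pics/w3.png

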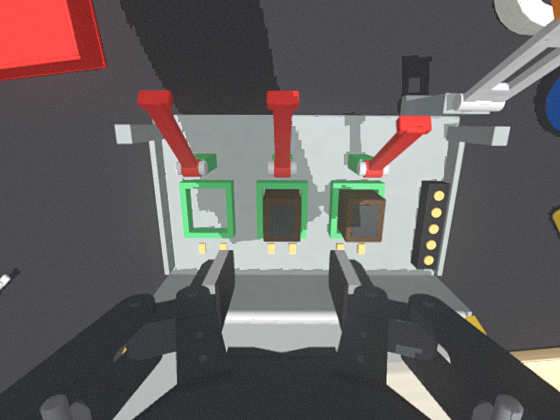

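The sockets are at (207,209), (281,211) and (357,211), and the tool is centred on socket 2. Descending to grip.

Emit:
apply_moves:
  commands:
    - [0,0,1,0]
    - [0,0,1,0]
    - [0,0,1,0]
    - [0,0,1,0]
    - [0,0,0.75,0]

```text
clock: 4.88
eef_pos: [0.5651, 0.1324, 0.0545]
tool_rot: [0.047, 0.999, 0.0, 0.001]
ft_force: [0.2, 0.6, -0.6]
grip_width: 0.0496
grasp_force: 0.0
```

Emit:
apply_moves:
  commands:
    - [0,0,0,0]
    - [0,0,0,0]
    - [0,0,0,0]
    - [0,0,0,0]
    - [0,0,0,0]
  claw: 1

```text
clock: 5.3
eef_pos: [0.5655, 0.1322, 0.0558]
tool_rot: [0.048, 0.999, 0.0, 0.001]
ft_force: [-0.2, 0.2, 0.2]
grip_width: 0.0286
grasp_force: 63.7
```

Emit:
apply_moves:
  commands:
    - [0,0,-0.3,0]
    - [0,0,-0.5,0]
    - [0,0,-0.7,0]
    - [0,0,-0.7,0]
    - [0,0,-0.7,0]

```text
clock: 5.72
eef_pos: [0.5647, 0.1319, 0.1142]
tool_rot: [0.048, 0.999, 0.0, 0.001]
ft_force: [0.3, 0.3, -0.8]
grip_width: 0.0289
grasp_force: 63.7
```

Emit:
apply_moves:
  commands:
    - [0,-0.5,-1,0]
    - [0,-1,-1,0]
    - [0.06,-1,-1,0]
    - [0.06,-1,-1,0]
    - [0.06,-1,-0.3,0]

```text
clock: 6.13
eef_pos: [0.554, 0.042, 0.2034]
tool_rot: [0.047, 0.999, 0.0, 0.004]
ft_force: [1.2, 0.4, -0.6]
grip_width: 0.0289
grasp_force: 63.8
```

Emit:
apply_moves:
  commands:
    - [0.06,-1,0,0]
    - [0.06,-1,0,0]
    - [0.06,-1,0,0]
    - [0.06,-1,0,0]
    - [0.06,-1,0,0]

```text
clock: 6.55
eef_pos: [0.5367, -0.0573, 0.1999]
tool_rot: [0.048, 0.999, -0.0, 0.001]
ft_force: [-0.3, -0.4, -1.0]
grip_width: 0.0287
grasp_force: 63.8
```

Emit:
apply_moves:
  commands:
    - [0.06,-1,0,0]
    - [0.06,-1,0,0]
    - [0.06,-1,0,0]
    - [0.06,-1,0,0]
    - [0.06,-1,0,0]

```text
clock: 6.97
eef_pos: [0.5212, -0.1564, 0.1998]
tool_rot: [0.048, 0.999, -0.0, 0.001]
ft_force: [-0.9, -0.5, -0.9]
grip_width: 0.029
grasp_force: 63.8
```

Emit:
apply_moves:
  commands:
    - [0.06,-1,0,0]
    - [0.06,-1,0,0]
    - [0.06,-1,0,0]
    - [0.06,-1,0,0]
    - [0.06,-1,0,0]

```text
clock: 7.38
eef_pos: [0.5057, -0.2554, 0.1998]
tool_rot: [0.048, 0.999, -0.0, 0.001]
ft_force: [0.8, -0.6, 0.4]
grip_width: 0.0283
grasp_force: 63.8
```

Emit:
apply_moves:
  commands:
    - [0.06,-1,0,0]
    - [0.06,-1,0,0]
    - [0.06,-1,0,0]
    - [0.06,-1,0,0]
    - [0.06,-1,0,0]

```text
clock: 7.8
eef_pos: [0.4901, -0.3543, 0.1999]
tool_rot: [0.048, 0.999, -0.0, 0.001]
ft_force: [-0.2, -0.4, -1.2]
grip_width: 0.0289
grasp_force: 63.8
```

```bash
python3 - <<'E'
from h import *
st(.475,-.455);c=snap("wrist","w4")
E
```

```text
7.8 [ 0.4901 -0.3543  0.1999] psi 84.53 w 0.0289 j6 -0.53 ft [-0.2 -0.4 -1.2]
units [ 2.730e-01 -5.082e+00  4.000e-03]
```

View pics/w4.png

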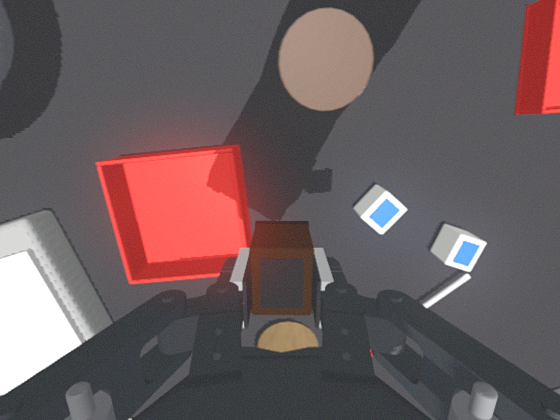

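The relay is held well. The tub rim corners are around (98,163), (240,147), (250,277) and (130,283), with both new relays at right.

```bash
python3 - <<'E'
from h import *
c=load("w4")
q=[onz(c,u,v,.045)[:2] for u,v in((98,163),(240,147),(250,277),(130,283))];print(np.round(q,3),np.mean(q,0))
for b in blobs(c,*B,60):
    k=np.array(b[2]);print(b[1],onz(c,*k.mean(0),.04).round(4),[onz(c,*p,.04)[:2].round(3).tolist() for p in k])
E
```

```text
[[ 0.439 -0.522]
 [ 0.438 -0.387]
 [ 0.571 -0.394]
 [ 0.567 -0.522]] [ 0.50374788 -0.456166  ]
397 [ 0.5158 -0.2532  0.04  ] [[0.518, -0.268], [0.501, -0.251], [0.514, -0.239], [0.531, -0.256]]
345 [ 0.5681 -0.1674  0.04  ] [[0.575, -0.18], [0.552, -0.17], [0.561, -0.155], [0.585, -0.165]]
```

Emit:
apply_moves:
  commands:
    - [0.07,-1,0,0]
    - [0.06,-1,0,0]
    - [0.06,-1,0,0]
    - [0.06,-1,0,0]
    - [0.06,-0.9,0,0]

```text
clock: 8.27
eef_pos: [0.4746, -0.4514, 0.1997]
tool_rot: [0.048, 0.999, -0.001, 0.001]
ft_force: [0.7, -0.3, -0.8]
grip_width: 0.0289
grasp_force: 63.8
```

Emit:
apply_moves:
  commands:
    - [0,0,1,0]
    - [0,0,1,0]
    - [0,0,1,0]
    - [0,0,1,0]
    - [0,0,1,0]

```text
clock: 8.68
eef_pos: [0.4749, -0.4505, 0.0988]
tool_rot: [0.048, 0.999, -0.001, 0.001]
ft_force: [0.0, -0.1, -2.0]
grip_width: 0.0288
grasp_force: 63.9
```

Emit:
apply_moves:
  commands:
    - [0,0,1,0]
    - [0,0,0.9,0]
    - [0,0,0.4,0]
    - [0,0,0,0]
    - [0,0,0,0]

```text
clock: 9.1
eef_pos: [0.475, -0.4504, 0.0531]
tool_rot: [0.048, 0.999, -0.0, 0.0]
ft_force: [0.9, -0.3, 0.1]
grip_width: 0.0283
grasp_force: 63.9
```

Emit:
apply_moves:
  commands:
    - [0,0,0,0]
    - [0,0,0,0]
    - [0,0,0,0]
    - [0,0,-0.5,0]
    - [0,0,-1,0]
  claw: 0.42

```text
clock: 9.52
eef_pos: [0.4734, -0.4489, 0.0809]
tool_rot: [0.048, 0.999, 0.002, -0.002]
ft_force: [0.7, -0.0, -0.1]
grip_width: 0.049
grasp_force: 0.0
```

Emit:
apply_moves:
  commands:
    - [0,0,-1,0]
    - [0,0,-1,0]
    - [0,0,-1,0]
    - [0,0,-1,0]
    - [0,0,-1,0]

```text
clock: 9.93
eef_pos: [0.4749, -0.4503, 0.1849]
tool_rot: [0.048, 0.999, -0.001, 0.001]
ft_force: [0.4, -0.4, 0.8]
grip_width: 0.0495
grasp_force: 0.0
```

```bash
python3 - <<'E'
from h import *
st(.570,.1975)
E
```

```text
9.9333 [ 0.4749 -0.4503  0.1849] psi 84.53 w 0.0495 j6 -0.66 ft [ 0.4 -0.4  0.8]
units [-1.651 32.698 -0.033]
```

Emit:
apply_moves:
  commands:
    - [-0.05,1,0,0]
    - [-0.05,1,0,0]
    - [-0.05,1,0,0]
    - [-0.05,1,0,0]
    - [-0.05,1,0,0]

```text
clock: 10.35
eef_pos: [0.4895, -0.3505, 0.1839]
tool_rot: [0.048, 0.999, -0.0, 0.001]
ft_force: [0.1, -0.2, -0.4]
grip_width: 0.0496
grasp_force: 0.0
```

Emit:
apply_moves:
  commands:
    - [-0.05,1,0,0]
    - [-0.05,1,0,0]
    - [-0.05,1,0,0]
    - [-0.05,1,0,0]
    - [-0.05,1,0,0]

```text
clock: 10.77
eef_pos: [0.5041, -0.2513, 0.1838]
tool_rot: [0.048, 0.999, -0.0, 0.001]
ft_force: [0.3, 0.5, -0.5]
grip_width: 0.0495
grasp_force: 0.0
```

Emit:
apply_moves:
  commands:
    - [-0.05,1,0,0]
    - [-0.05,1,0,0]
    - [-0.05,1,0,0]
    - [-0.05,1,0,0]
    - [-0.05,1,0,0]

```text
clock: 11.18
eef_pos: [0.5186, -0.1521, 0.1838]
tool_rot: [0.048, 0.999, -0.0, 0.001]
ft_force: [0.5, 0.3, -0.4]
grip_width: 0.0488
grasp_force: 0.0
```

Emit:
apply_moves:
  commands:
    - [-0.05,1,0,0]
    - [-0.05,1,0,0]
    - [-0.05,1,0,0]
    - [-0.05,1,0,0]
    - [-0.05,1,0,0]

```text
clock: 11.6
eef_pos: [0.5331, -0.053, 0.1838]
tool_rot: [0.048, 0.999, -0.0, 0.001]
ft_force: [-0.2, -0.1, 0.7]
grip_width: 0.0494
grasp_force: 0.0
```

Emit:
apply_moves:
  commands:
    - [-0.05,1,0,0]
    - [-0.05,1,0,0]
    - [-0.05,1,0,0]
    - [-0.05,1,0,0]
    - [-0.05,1,0,0]

```text
clock: 12.02
eef_pos: [0.5476, 0.0461, 0.1838]
tool_rot: [0.048, 0.999, 0.0, 0.001]
ft_force: [0.1, 0.2, 0.7]
grip_width: 0.0494
grasp_force: 0.0
```

Emit:
apply_moves:
  commands:
    - [-0.05,1,0,0]
    - [-0.05,1,0,0]
    - [-0.05,1,0,0]
    - [-0.05,1,0,0]
    - [-0.05,1,0,0]

```text
clock: 12.43
eef_pos: [0.5621, 0.1453, 0.1838]
tool_rot: [0.048, 0.999, 0.0, 0.001]
ft_force: [-0.4, 0.6, -0.6]
grip_width: 0.0496
grasp_force: 0.0
```

Emit:
apply_moves:
  commands:
    - [-0.05,1,0,0]
    - [-0.05,1,0,0]
    - [-0.05,0.7,0,0]
    - [0,0,0,0]
    - [0,0,0,0]

```text
clock: 12.85
eef_pos: [0.5699, 0.1981, 0.1829]
tool_rot: [0.047, 0.999, -0.0, 0.0]
ft_force: [0.2, 0.0, -0.3]
grip_width: 0.0498
grasp_force: 0.0
```

```bash
python3 - <<'E'
from h import *
st(.570,.1975);c=snap("wrist","w5")
for b in blobs(c,*G,150):
    q=np.array(b[2]);print(b[0],b[1],onz(c,*q.mean(0),.026).round(4))
E
```

```text
12.85 [0.5699 0.1981 0.1829] psi 84.61 w 0.0498 j6 0.43 ft [ 0.2  0.  -0.3]
units [-0.006 -0.029  0.   ]
[146.0, 156.0] 257 [0.5184 0.0726 0.026 ]
[149.9, 198.2] 1412 [0.5576 0.0711 0.026 ]
[214.5, 198.5] 1175 [0.5641 0.1346 0.026 ]
[281.0, 192.0] 784 [0.5701 0.1986 0.026 ]
```

Emit:
apply_moves:
  commands:
    - [0,0,1,0]
    - [0,0,1,0]
    - [0,0,1,0]
    - [0,0,1,0]
    - [0,0,1,0]

```text
clock: 13.32
eef_pos: [0.5699, 0.1961, 0.0819]
tool_rot: [0.049, 0.999, -0.0, 0.0]
ft_force: [0.9, -0.5, -0.8]
grip_width: 0.0494
grasp_force: 0.0
```

Emit:
apply_moves:
  commands:
    - [0,0,1,0]
    - [0,0,0.4,0]
    - [0,0,0,0]
    - [0,0,0,0]
    - [0,0,0,0]

```text
clock: 13.73
eef_pos: [0.571, 0.1976, 0.0558]
tool_rot: [0.048, 0.999, 0.0, 0.001]
ft_force: [0.1, -0.4, -0.4]
grip_width: 0.0499
grasp_force: 0.0
```

Emit:
apply_moves:
  commands:
    - [0,0,0,0]
    - [0,0,0,0]
    - [0,0,0,0]
    - [0,0,0,0]
    - [0,0,-0.3,0]
  claw: 1

```text
clock: 14.15
eef_pos: [0.5695, 0.1976, 0.0602]
tool_rot: [0.048, 0.999, -0.0, -0.0]
ft_force: [-1.0, 0.1, -1.3]
grip_width: 0.0287
grasp_force: 59.9
```

Emit:
apply_moves:
  commands:
    - [0,0,-0.7,0]
    - [0,0,-1,0]
    - [0,0,-1,0]
    - [0,0,-1,0]
    - [0,-1,-1,0]

```text
clock: 14.57
eef_pos: [0.5678, 0.1804, 0.1551]
tool_rot: [0.046, 0.999, 0.001, -0.0]
ft_force: [0.8, -2.5, -0.9]
grip_width: 0.0286
grasp_force: 59.8
```

Emit:
apply_moves:
  commands:
    - [0,-1,-1,0]
    - [0,-1,-1,0]
    - [0,-1,-0.3,0]
    - [0,-1,0,0]
    - [0,-1,0,0]

```text
clock: 14.98
eef_pos: [0.5584, 0.0775, 0.2014]
tool_rot: [0.047, 0.999, 0.0, 0.001]
ft_force: [0.4, 0.3, -1.3]
grip_width: 0.0287
grasp_force: 59.8
```

```bash
python3 - <<'E'
from h import *
st(.532,-.455)
E
```

```text
14.9833 [0.5584 0.0775 0.2014] psi 84.56 w 0.0287 j6 0.23 ft [ 0.4  0.3 -1.3]
units [-1.2110e+00 -2.6629e+01 -9.0000e-03]
```

Emit:
apply_moves:
  commands:
    - [-0.045,-1,0,0]
    - [-0.045,-1,0,0]
    - [-0.045,-1,0,0]
    - [-0.045,-1,0,0]
    - [-0.045,-1,0,0]

```text
clock: 15.4
eef_pos: [0.5528, -0.0226, 0.2003]
tool_rot: [0.048, 0.999, 0.0, -0.0]
ft_force: [-0.2, -0.1, -0.9]
grip_width: 0.0284
grasp_force: 59.8
```

Emit:
apply_moves:
  commands:
    - [-0.045,-1,0,0]
    - [-0.045,-1,0,0]
    - [-0.045,-1,0,0]
    - [-0.045,-1,0,0]
    - [-0.045,-1,0,0]

```text
clock: 15.82
eef_pos: [0.5478, -0.1225, 0.2003]
tool_rot: [0.048, 0.999, 0.0, -0.0]
ft_force: [0.3, 0.0, -0.7]
grip_width: 0.0286
grasp_force: 59.8
```

Emit:
apply_moves:
  commands:
    - [-0.045,-1,0,0]
    - [-0.045,-1,0,0]
    - [-0.045,-1,0,0]
    - [-0.045,-1,0,0]
    - [-0.045,-1,0,0]

```text
clock: 16.23
eef_pos: [0.5428, -0.2224, 0.2002]
tool_rot: [0.048, 0.999, 0.0, -0.001]
ft_force: [0.1, -0.3, -1.2]
grip_width: 0.0285
grasp_force: 59.8
```

Emit:
apply_moves:
  commands:
    - [-0.045,-1,0,0]
    - [-0.045,-1,0,0]
    - [-0.045,-1,0,0]
    - [-0.045,-1,0,0]
    - [-0.045,-1,0,0]

```text
clock: 16.65
eef_pos: [0.5378, -0.3223, 0.2001]
tool_rot: [0.048, 0.999, 0.0, -0.001]
ft_force: [0.0, 0.2, -1.1]
grip_width: 0.029
grasp_force: 59.8
```

Emit:
apply_moves:
  commands:
    - [-0.045,-1,0,0]
    - [-0.045,-1,0,0]
    - [-0.045,-1,0,0]
    - [-0.045,-1,0,0]
    - [-0.045,-1,0,0]

```text
clock: 17.07
eef_pos: [0.5328, -0.4222, 0.2]
tool_rot: [0.048, 0.999, 0.0, -0.001]
ft_force: [-0.2, -0.2, -1.8]
grip_width: 0.0286
grasp_force: 59.8
```

Emit:
apply_moves:
  commands:
    - [0,-1,0,0]
    - [0,-0.5,0.5,0]
    - [0,0,1,0]
    - [0,0,1,0]
    - [0,0,1,0]

```text
clock: 17.48
eef_pos: [0.53, -0.4511, 0.1286]
tool_rot: [0.048, 0.999, 0.001, -0.0]
ft_force: [-0.3, -0.3, -0.9]
grip_width: 0.0287
grasp_force: 59.8
```

```bash
python3 - <<'E'
from h import *
st(.532,-.455)
E
```

```text
17.4833 [ 0.53   -0.4511  0.1286] psi 84.52 w 0.0287 j6 -0.61 ft [-0.3 -0.3 -0.9]
units [-0.12  -0.183 -0.   ]
```

Emit:
apply_moves:
  commands:
    - [0,0,1,0]
    - [0,0,1,0]
    - [0,0,1,0]
    - [0,0,0.6,0]
    - [0,0,0,0]

```text
clock: 17.9
eef_pos: [0.5281, -0.4491, 0.0536]
tool_rot: [0.047, 0.999, 0.003, -0.003]
ft_force: [-0.7, 0.1, -1.8]
grip_width: 0.0286
grasp_force: 59.8
```

Emit:
apply_moves:
  commands:
    - [0,0,0,0]
    - [0,0,0,0]
    - [0,0,0,0]
    - [0,0,-0.5,0]
    - [0,0,-1,0]
  claw: 0.42

```text
clock: 18.32
eef_pos: [0.5293, -0.4506, 0.0874]
tool_rot: [0.048, 0.999, 0.001, -0.001]
ft_force: [-0.4, -0.4, -1.6]
grip_width: 0.0501
grasp_force: 0.0
```

Emit:
apply_moves:
  commands:
    - [0,0,-1,0]
    - [0,0,-1,0]
    - [0,0,-1,0]
    - [0,0,-1,0]
    - [0,0,0,0]

```text
clock: 18.73
eef_pos: [0.5327, -0.4535, 0.1763]
tool_rot: [0.048, 0.999, -0.004, 0.005]
ft_force: [0.7, -0.4, 0.0]
grip_width: 0.0494
grasp_force: 0.0
```

```bash
python3 - <<'E'
from h import *
st(.5155,-.2525)
for n in("wrist","top"):
  c=snap(n,n+"6")
  for b in blobs(c,*B,12):
    q=np.array(b[2]);p=onz(c,*q.mean(0),.04)
    if p[1]<.3 and p[0]>.4:print(n,b[1],p.round(4),[onz(c,*k,.04)[:2].round(3).tolist() for k in q])
E
```

```text
18.7333 [ 0.5327 -0.4535  0.1763] psi 84.53 w 0.0494 j6 -0.61 ft [ 0.7 -0.4  0. ]
units [ 1.815  9.924 -0.086]
wrist 622 [ 0.5156 -0.2524  0.04  ] [[0.517, -0.268], [0.5, -0.25], [0.514, -0.237], [0.531, -0.255]]
top 418 [ 0.8679 -0.6518  0.04  ] [[0.869, -0.597], [0.923, -0.655], [0.867, -0.707], [0.814, -0.649]]
top 22 [ 0.5681 -0.1643  0.04  ] [[0.563, -0.155], [0.578, -0.163], [0.573, -0.173], [0.558, -0.165]]
top 21 [ 0.5158 -0.2498  0.04  ] [[0.513, -0.24], [0.525, -0.253], [0.519, -0.259], [0.506, -0.246]]
```

View pics/wrist6.png

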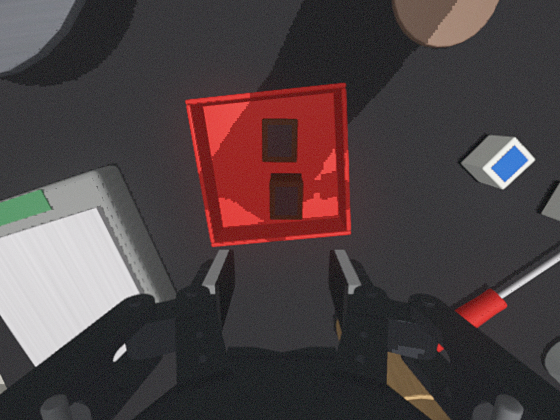

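Both burnt relays lie in the big tub, at (280,140) and (287,197). Next is relay A.

Emit:
apply_moves:
  commands:
    - [0.18,1,0,0]
    - [0.18,1,0,0]
    - [0.18,1,0,0]
    - [0.18,1,0,0]
    - [0.18,1,0,0]

```text
clock: 19.25
eef_pos: [0.5211, -0.3489, 0.1672]
tool_rot: [0.048, 0.999, 0.001, -0.001]
ft_force: [0.2, -0.5, 0.4]
grip_width: 0.0499
grasp_force: 0.0
```

Emit:
apply_moves:
  commands:
    - [0.18,1,0,0]
    - [0.18,1,0,0]
    - [0.18,1,0,0]
    - [0.18,1,0,0]
    - [0.18,0.92,0,0]

```text
clock: 19.67
eef_pos: [0.5125, -0.2491, 0.1674]
tool_rot: [0.048, 0.999, 0.0, -0.001]
ft_force: [0.8, 0.1, -0.3]
grip_width: 0.0494
grasp_force: 0.0
```

Emit:
apply_moves:
  commands:
    - [0,0,0.3,0.112]
    - [0,0,0.3,0.112]
    - [0,0,0.3,0.112]
    - [0,0,0.3,0.112]
    - [0,0,0.3,0.112]

```text
clock: 20.08
eef_pos: [0.5127, -0.2501, 0.1372]
tool_rot: [0.337, 0.942, 0.0, -0.001]
ft_force: [0.2, -0.4, -0.7]
grip_width: 0.0495
grasp_force: 0.0
```

Emit:
apply_moves:
  commands:
    - [0,0,0.3,0.112]
    - [0,0,0,0]
    - [0,0,0,0]
    - [0,0,0,0]
    - [0,0,0,0]

```text
clock: 20.5
eef_pos: [0.5136, -0.2507, 0.1326]
tool_rot: [0.388, 0.922, -0.0, 0.0]
ft_force: [0.4, -0.6, 0.9]
grip_width: 0.0497
grasp_force: 0.0
```

```bash
python3 - <<'E'
from h import *
c=snap("wrist","w7")
p=None
for b in blobs(c,*B,60):
    q=np.array(b[2]);p=onz(c,*q.mean(0),.04);print(b[1],p.round(4),[onz(c,*k,.04)[:2].round(3).tolist() for k in q])
    if abs(p[0]-.516)<.03: st(p[0],p[1])
E
```

```text
478 [ 0.568  -0.1659  0.04  ] [[0.552, -0.169], [0.561, -0.153], [0.585, -0.163], [0.575, -0.18]]
742 [ 0.516  -0.2524  0.04  ] [[0.501, -0.25], [0.514, -0.238], [0.531, -0.255], [0.518, -0.268]]
20.55 [ 0.5136 -0.2507  0.1327] psi 44.29 w 0.0494 j6 0.34 ft [ 0.4 -0.6 -0.2]
units [-0.144  0.024  0.   ]
```

Emit:
apply_moves:
  commands:
    - [-0.14,0,1,0]
    - [0,0,1,0]
    - [0,0,1,0]
    - [0,0,1,0]
    - [0,0,0.5,0]

```text
clock: 20.97
eef_pos: [0.5142, -0.2521, 0.0402]
tool_rot: [0.389, 0.921, 0.0, -0.001]
ft_force: [-1.2, 0.6, -0.4]
grip_width: 0.0499
grasp_force: 0.0
```

Emit:
apply_moves:
  commands:
    - [0,0,0,0]
    - [0,0,0,0]
    - [0,0,0,0]
    - [0,0,0,0]
    - [0,0,0,0]
  claw: 1

```text
clock: 21.38
eef_pos: [0.5163, -0.253, 0.0436]
tool_rot: [0.389, 0.921, -0.0, 0.001]
ft_force: [-0.6, -0.8, -0.3]
grip_width: 0.0285
grasp_force: 63.8
```

Emit:
apply_moves:
  commands:
    - [0,0,-0.4,0]
    - [0,0,-1,0]
    - [0,0,-1,-0.112]
    - [0,0,-1,-0.112]
    - [0,0,-1,-0.112]

```text
clock: 21.8
eef_pos: [0.5155, -0.2526, 0.1323]
tool_rot: [0.219, 0.976, -0.0, 0.0]
ft_force: [0.6, 0.6, -1.2]
grip_width: 0.0286
grasp_force: 63.9
```

Emit:
apply_moves:
  commands:
    - [0,0,-1,-0.112]
    - [0,0,-1,-0.112]
    - [0,0,-1,-0.112]
    - [0,0,0,0]
    - [0,0,0,0]

```text
clock: 22.22
eef_pos: [0.5164, -0.2531, 0.1926]
tool_rot: [0.049, 0.999, -0.001, 0.002]
ft_force: [-0.9, -1.3, -1.9]
grip_width: 0.0287
grasp_force: 64.0
```

```bash
python3 - <<'E'
from h import *
st(.564,.1335)
E
```

```text
22.2167 [ 0.5164 -0.2531  0.1926] psi 84.44 w 0.0287 j6 -0.36 ft [-0.9 -1.3 -1.9]
units [-0.495 19.468 -0.029]
```

Emit:
apply_moves:
  commands:
    - [-0.025,1,0,0]
    - [-0.025,1,0,0]
    - [-0.025,1,0,0]
    - [-0.025,1,0,0]
    - [-0.025,1,0,0]

```text
clock: 22.63
eef_pos: [0.5265, -0.1522, 0.1889]
tool_rot: [0.049, 0.999, 0.0, -0.001]
ft_force: [0.4, 0.3, 0.1]
grip_width: 0.0289
grasp_force: 64.0
```

Emit:
apply_moves:
  commands:
    - [-0.025,1,0,0]
    - [-0.025,1,0,0]
    - [-0.025,1,0,0]
    - [-0.025,1,0,0]
    - [-0.025,1,0,0]

```text
clock: 23.05
eef_pos: [0.5385, -0.0529, 0.189]
tool_rot: [0.049, 0.999, 0.0, -0.001]
ft_force: [0.5, -0.5, -0.4]
grip_width: 0.0289
grasp_force: 64.0
```

Emit:
apply_moves:
  commands:
    - [-0.025,1,0,0]
    - [-0.025,1,0,0]
    - [-0.025,1,0,0]
    - [-0.025,1,0,0]
    - [-0.025,1,0,0]

```text
clock: 23.47
eef_pos: [0.5505, 0.0463, 0.1889]
tool_rot: [0.049, 0.999, -0.0, -0.001]
ft_force: [0.4, -0.2, -0.4]
grip_width: 0.0283
grasp_force: 64.0
```

Emit:
apply_moves:
  commands:
    - [-0.025,1,0,0]
    - [-0.025,1,0,0]
    - [-0.025,1,0,0]
    - [-0.025,1,0,0]
    - [-0.025,0.5,0,0]

```text
clock: 23.88
eef_pos: [0.5617, 0.1366, 0.1889]
tool_rot: [0.047, 0.999, 0.0, -0.001]
ft_force: [0.1, -0.3, -0.8]
grip_width: 0.0288
grasp_force: 64.0
```

Emit:
apply_moves:
  commands:
    - [0,0,0.5,0]
    - [0,0,1,0]
    - [0,0,1,0]
    - [0,0,1,0]
    - [0,0,0.5,0]

```text
clock: 24.3
eef_pos: [0.5601, 0.1329, 0.1065]
tool_rot: [0.049, 0.999, -0.001, -0.003]
ft_force: [-0.1, 0.5, -1.3]
grip_width: 0.0292
grasp_force: 64.0
```

```bash
python3 - <<'E'
from h import *
st(.564,.1335);c=snap("wrist","w8")
for b in blobs(c,*G,200):
    q=np.array(b[2]);print(b[0],b[1],onz(c,*q.mean(0),.026).round(4),[onz(c,*k,.026)[:2].round(3).tolist() for k in q])
E
```

```text
24.3 [0.5601 0.1329 0.1065] psi 84.43 w 0.0292 j6 0.33 ft [-0.1  0.5 -1.3]
units [-0.193  0.049 -0.001]
[192.6, 173.0] 414 [0.5153 0.0764 0.026 ] [[0.513, 0.064], [0.503, 0.078], [0.518, 0.089], [0.528, 0.075]]
[372.8, 172.6] 406 [0.5311 0.2034 0.026 ] [[0.538, 0.192], [0.522, 0.192], [0.524, 0.215], [0.54, 0.215]]
[194.0, 228.8] 2403 [0.5569 0.0703 0.026 ] [[0.53, 0.051], [0.533, 0.096], [0.585, 0.091], [0.583, 0.042]]
[282.9, 205.2] 921 [0.5528 0.1348 0.026 ] [[0.536, 0.115], [0.54, 0.157], [0.57, 0.155], [0.566, 0.111]]
[370.3, 229.6] 2314 [0.5699 0.1975 0.026 ] [[0.594, 0.172], [0.541, 0.177], [0.548, 0.222], [0.602, 0.22]]
```

View pics/w8.png

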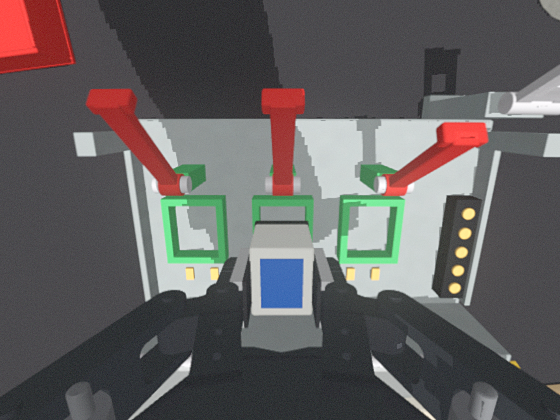

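Relay A is held square over socket 2; the empty sockets 1 and 3 are at (194,229) and (370,230). Lowering slowly.

Emit:
apply_moves:
  commands:
    - [-0.17,0.04,0.4,0]
    - [0,0,0.4,0]
    - [0,0,0.4,0]
    - [0,0,0.3,0]
    - [0,0,0,0]

```text
clock: 24.77
eef_pos: [0.5652, 0.1349, 0.079]
tool_rot: [0.048, 0.999, -0.0, -0.001]
ft_force: [-0.0, 0.0, -0.0]
grip_width: 0.0286
grasp_force: 64.0
```

Emit:
apply_moves:
  commands:
    - [0,0,0.2,0]
    - [0,0,0.2,0]
    - [0,0,0.2,0]
    - [0,0,0.2,0]
    - [0,0,0.2,0]

```text
clock: 25.18
eef_pos: [0.5662, 0.1349, 0.0607]
tool_rot: [0.048, 0.999, -0.0, 0.001]
ft_force: [0.1, -1.0, 0.3]
grip_width: 0.0288
grasp_force: 64.2
```

```bash
python3 - <<'E'
from h import *
st(.5635,.1338)
E
```

```text
25.1833 [0.5662 0.1349 0.0607] psi 84.53 w 0.0288 j6 0.33 ft [ 0.1 -1.   0.3]
units [ 0.128 -0.065 -0.   ]
```

Emit:
apply_moves:
  commands:
    - [0.06,-0.03,0.15,0]
    - [0.04,0,0.1,0]
    - [0,0,0.05,0]
    - [0,0,0,0]
    - [0,0,0,0]

```text
clock: 25.6
eef_pos: [0.564, 0.1348, 0.0543]
tool_rot: [0.048, 0.999, 0.0, 0.0]
ft_force: [0.4, -0.5, -0.6]
grip_width: 0.0286
grasp_force: 64.1
```

Emit:
apply_moves:
  commands:
    - [0,0,0,0]
    - [0,0,0,0]
    - [0,0,0,0]
    - [0,0,-0.3,0]
    - [0,0,-0.7,0]
  claw: 0.42

```text
clock: 26.02
eef_pos: [0.5624, 0.1344, 0.0729]
tool_rot: [0.048, 0.999, -0.001, -0.002]
ft_force: [0.5, -0.1, 0.2]
grip_width: 0.0493
grasp_force: 0.0
```

Emit:
apply_moves:
  commands:
    - [0,0,-1,0]
    - [0,0,-1,0]
    - [0,0,-1,0]
    - [0,0,-1,0]
    - [0,0,-0.5,0]

```text
clock: 26.43
eef_pos: [0.5652, 0.135, 0.1677]
tool_rot: [0.048, 0.999, 0.001, 0.002]
ft_force: [0.5, 0.5, 0.3]
grip_width: 0.0493
grasp_force: 0.0
```

```bash
python3 - <<'E'
from h import *
st(.568,-.166);t=snap("top","t9");c=snap("wrist","w9")
for n,c in(("t",t),("w",c)):
  for z in(.04,.052):
   for b in blobs(c,*B,12):
    q=np.array(b[2]);p=onz(c,*q.mean(0),z)
    if abs(p[1])<.3 and .4<p[0]<.7:print(n,z,b[0],b[1],p.round(4))
E
```

```text
26.4333 [0.5652 0.135  0.1677] psi 84.54 w 0.0493 j6 0.33 ft [0.5 0.5 0.3]
units [ -1.57  -14.971  -0.016]
t 0.04 [340.1, 173.6] 22 [ 0.5681 -0.1643  0.04  ]
t 0.052 [340.1, 173.6] 22 [ 0.566  -0.1627  0.052 ]
w 0.04 [280.2, 208.8] 648 [0.5692 0.135  0.04  ]
w 0.052 [280.2, 208.8] 648 [0.5656 0.1353 0.052 ]
```

Emit:
apply_moves:
  commands:
    - [-0.1,-1,0,0]
    - [-0.1,-1,0,0]
    - [-0.1,-1,0,0]
    - [-0.1,-1,0,0]
    - [-0.1,-1,0,0]

```text
clock: 26.95
eef_pos: [0.5633, 0.0334, 0.1626]
tool_rot: [0.048, 0.999, -0.0, -0.001]
ft_force: [0.4, 0.5, 0.6]
grip_width: 0.0495
grasp_force: 0.0
```

Emit:
apply_moves:
  commands:
    - [-0.1,-1,0,0]
    - [-0.1,-1,0,0]
    - [-0.1,-1,0,0]
    - [-0.1,-1,0,0]
    - [-0.1,-1,0,0]

```text
clock: 27.37
eef_pos: [0.5637, -0.0672, 0.1626]
tool_rot: [0.048, 0.999, 0.0, -0.001]
ft_force: [-1.5, -0.1, 1.1]
grip_width: 0.0491
grasp_force: 0.0
```

Emit:
apply_moves:
  commands:
    - [-0.1,-1,0,0]
    - [-0.1,-1,0,0]
    - [-0.1,-1,0,0]
    - [-0.1,-1,0,0]
    - [-0.1,-0.9,0,0]

```text
clock: 27.78
eef_pos: [0.5644, -0.1658, 0.1625]
tool_rot: [0.048, 0.999, 0.0, -0.001]
ft_force: [-0.2, 0.2, -0.1]
grip_width: 0.0493
grasp_force: 0.0
```

Emit:
apply_moves:
  commands:
    - [0,0,0.5,0.107]
    - [0,0,0.5,0.107]
    - [0,0,0.5,0.107]
    - [0,0,0,0]
    - [0,0,0,0]

```text
clock: 28.2
eef_pos: [0.5641, -0.1645, 0.1325]
tool_rot: [0.213, 0.977, 0.0, -0.002]
ft_force: [1.0, 0.5, -0.0]
grip_width: 0.0498
grasp_force: 0.0
```

```bash
python3 - <<'E'
from h import *
c=snap("wrist","w10")
for b in blobs(c,*B,60):
    q=np.array(b[2]);p=onz(c,*q.mean(0),.04);Q=np.array([onz(c,*k,.04)[:2] for k in q]);print(b[1],b[0],p.round(4))
    e=[Q[1]-Q[0],Q[2]-Q[1],Q[2]-Q[3],Q[3]-Q[0]]
    print([(np.linalg.norm(v).round(4),np.degrees(np.arctan2(v[1],v[0])).round(1)) for v in e])
    if abs(p[0]-.568)<.04: st(p[0],p[1])
E
```

```text
767 [279.9, 225.8] [ 0.5684 -0.1662  0.04  ]
[(np.float64(0.0181), np.float64(65.5)), (np.float64(0.0244), np.float64(-23.9)), (np.float64(0.0187), np.float64(65.5)), (np.float64(0.0244), np.float64(-25.3))]
28.25 [ 0.5649 -0.1646  0.1334] psi 65.43 w 0.0492 j6 0.15 ft [ 0.1 -1.2  0.8]
units [-0.194  0.    -0.   ]
```

View pics/w10.png

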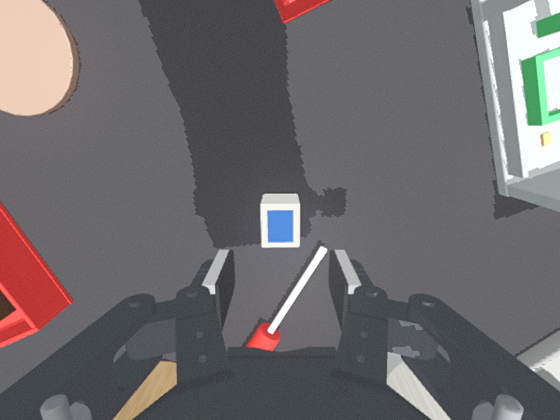

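Relay B is squarely between the jaws at (280,226). The screwdriver's tip, at (324,250), lies beyond the finger and lower than it goes.

Emit:
apply_moves:
  commands:
    - [-0.18,0,1,0]
    - [0,0,1,0]
    - [0,0,1,0]
    - [0,0,1,0]
    - [0,0,0.45,0]

```text
clock: 28.67
eef_pos: [0.5675, -0.1657, 0.0432]
tool_rot: [0.213, 0.977, 0.0, -0.002]
ft_force: [-0.1, 0.2, -0.1]
grip_width: 0.0495
grasp_force: 0.0
```

Emit:
apply_moves:
  commands:
    - [0,0,0,0]
    - [0,0,0,0]
    - [0,0,0,0]
    - [0,0,0,0]
    - [0,0,0,0]
  claw: 1

```text
clock: 29.08
eef_pos: [0.5696, -0.1665, 0.0466]
tool_rot: [0.214, 0.977, -0.0, 0.001]
ft_force: [0.7, -0.4, -0.1]
grip_width: 0.0285
grasp_force: 63.3
```

Emit:
apply_moves:
  commands:
    - [0,0,-0.4,0]
    - [0,0,-1,0]
    - [0,0,-1,-0.106]
    - [0,0,-1,-0.106]
    - [0,0,-1,-0.106]

```text
clock: 29.5
eef_pos: [0.5688, -0.1663, 0.1353]
tool_rot: [0.046, 0.999, -0.0, 0.0]
ft_force: [-0.1, -0.2, -0.7]
grip_width: 0.0282
grasp_force: 63.4
```

Emit:
apply_moves:
  commands:
    - [0,0,-1,0]
    - [0,0,-1,0]
    - [0,0,-0.6,0]
    - [0,0,0,0]
    - [0,0,0,0]

```text
clock: 29.92
eef_pos: [0.5692, -0.1665, 0.1867]
tool_rot: [0.049, 0.999, -0.0, 0.001]
ft_force: [-0.5, 0.1, -1.2]
grip_width: 0.0285
grasp_force: 63.4
```

```bash
python3 - <<'E'
from h import *
st(.557,.070)
E
```

```text
29.9167 [ 0.5692 -0.1665  0.1867] psi 84.36 w 0.0285 j6 -0.19 ft [-0.5  0.1 -1.2]
units [ 1.7690e+00  1.1705e+01 -1.1000e-02]
```

Emit:
apply_moves:
  commands:
    - [0.147,0.975,0,0]
    - [0.147,0.975,0,0]
    - [0.147,0.975,0,0]
    - [0.147,0.975,0,0]
    - [0.147,0.975,0,0]

```text
clock: 30.33
eef_pos: [0.5624, -0.0669, 0.1837]
tool_rot: [0.049, 0.999, 0.0, -0.001]
ft_force: [-0.3, 0.1, -0.6]
grip_width: 0.0285
grasp_force: 63.4
```

Emit:
apply_moves:
  commands:
    - [0.147,0.975,0,0]
    - [0.147,0.975,0,0]
    - [0.147,0.975,0,0]
    - [0.147,0.975,0,0]
    - [0.147,0.975,0,0]

```text
clock: 30.75
eef_pos: [0.5574, 0.0316, 0.1838]
tool_rot: [0.049, 0.999, -0.0, -0.001]
ft_force: [-0.2, 0.1, -1.1]
grip_width: 0.0291
grasp_force: 63.4
```

Emit:
apply_moves:
  commands:
    - [0.147,0.975,0,0]
    - [0.147,0.975,0,0]
    - [0,0,0.5,0]
    - [0,0,1,0]
    - [0,0,1,0]

```text
clock: 31.17
eef_pos: [0.5563, 0.0702, 0.134]
tool_rot: [0.049, 0.999, -0.0, 0.0]
ft_force: [0.3, 0.0, -1.7]
grip_width: 0.0285
grasp_force: 63.5
```

Emit:
apply_moves:
  commands:
    - [0,0,1,0]
    - [0,0,0.6,0]
    - [0,0,0,0]
    - [0,0,0,0]
    - [0,0,0,0]

```text
clock: 31.58
eef_pos: [0.5567, 0.0697, 0.1034]
tool_rot: [0.049, 0.999, -0.0, 0.0]
ft_force: [0.7, 0.7, -1.0]
grip_width: 0.0287
grasp_force: 63.5
```

```bash
python3 - <<'E'
from h import *
st(.557,.070);c=snap("wrist","w11")
for b in blobs(c,*G,200):
    q=np.array(b[2]);print(b[0],b[1],onz(c,*q.mean(0),.026).round(4),[onz(c,*k,.026)[:2].round(3).tolist() for k in q])
E
```

```text
31.5833 [0.5567 0.0697 0.1034] psi 84.33 w 0.0287 j6 0.22 ft [ 0.7  0.7 -1. ]
units [-0.013  0.015 -0.   ]
[370.9, 168.9] 402 [0.5247 0.1371 0.026 ] [[0.516, 0.127], [0.518, 0.148], [0.534, 0.148], [0.532, 0.126]]
[469.3, 171.1] 805 [0.5324 0.2065 0.026 ] [[0.535, 0.186], [0.519, 0.188], [0.53, 0.227], [0.546, 0.226]]
[278.0, 203.2] 1002 [0.548  0.0703 0.026 ] [[0.53, 0.05], [0.532, 0.093], [0.567, 0.091], [0.564, 0.047]]
[357.8, 214.7] 1365 [0.5632 0.1332 0.026 ] [[0.536, 0.111], [0.54, 0.157], [0.593, 0.158], [0.588, 0.108]]
[457.7, 225.5] 3010 [0.5693 0.1957 0.026 ] [[0.592, 0.168], [0.536, 0.173], [0.548, 0.222], [0.605, 0.221]]
```

Emit:
apply_moves:
  commands:
    - [-0.04,0.02,0.4,0]
    - [0,0,0.4,0]
    - [0,0,0.3,0]
    - [0,0,0.2,0]
    - [0,0,0.2,0]

```text
clock: 32.05
eef_pos: [0.557, 0.0704, 0.0725]
tool_rot: [0.049, 0.999, -0.0, -0.0]
ft_force: [-0.2, -0.4, -0.8]
grip_width: 0.0288
grasp_force: 63.5
```

Emit:
apply_moves:
  commands:
    - [0,0,0.2,0]
    - [0,0,0.2,0]
    - [0,0,0.15,0]
    - [0,0,0.15,0]
    - [0,0,0,0]

```text
clock: 32.47
eef_pos: [0.557, 0.0703, 0.0586]
tool_rot: [0.049, 0.999, -0.0, -0.001]
ft_force: [0.3, -0.2, -1.3]
grip_width: 0.0287
grasp_force: 63.5
```

Emit:
apply_moves:
  commands:
    - [0,0,0,0]
    - [0,0,0,0]
    - [0,0,0,0]
    - [0,0,-0.3,0]
    - [0,0,-0.7,0]
  claw: 0.42

```text
clock: 32.88
eef_pos: [0.556, 0.0702, 0.0783]
tool_rot: [0.049, 0.999, -0.0, -0.002]
ft_force: [-0.2, 0.1, 0.5]
grip_width: 0.0496
grasp_force: 0.0
```

Emit:
apply_moves:
  commands:
    - [0,0,-1,0]
    - [0,0,-1,0]
    - [0,0,-1,0]
    - [0,0,-1,0]
    - [0,0,-1,0]

```text
clock: 33.3
eef_pos: [0.5574, 0.0704, 0.1812]
tool_rot: [0.049, 0.999, 0.0, 0.0]
ft_force: [-0.5, -0.2, 0.6]
grip_width: 0.0497
grasp_force: 0.0
```

```bash
python3 - <<'E'
from h import *
st(.557,.070);t=snap("top","t12");c=snap("wrist","w12")
for n,c in(("t",t),("w",c)):
  for b in blobs(c,*B,12):
    q=np.array(b[2]);p=onz(c,*q.mean(0),.052)
    if abs(p[1])<.3 and .4<p[0]<.7:print(n,b[0],b[1],p.round(4))
  for b in blobs(c,*RED,30):print(n,"red",b[0],b[1])
E
```

```text
33.3 [0.5574 0.0704 0.1812] psi 84.36 w 0.0497 j6 0.22 ft [-0.5 -0.2  0.6]
units [ 0.019 -0.022 -0.   ]
t red [368.9, 134.0] 230
t red [432.1, 194.3] 1602
t red [313.0, 232.7] 414
w [280.0, 202.0] 567 [0.5582 0.0708 0.052 ]
w [352.7, 203.2] 547 [0.5655 0.1357 0.052 ]
w red [111.5, 39.2] 4986
w red [120.4, 8.3] 80
w red [276.0, 97.8] 251
w red [379.1, 105.2] 511
w red [476.2, 129.3] 776
w red [20.7, 329.7] 1184
```

View pics/w12.png

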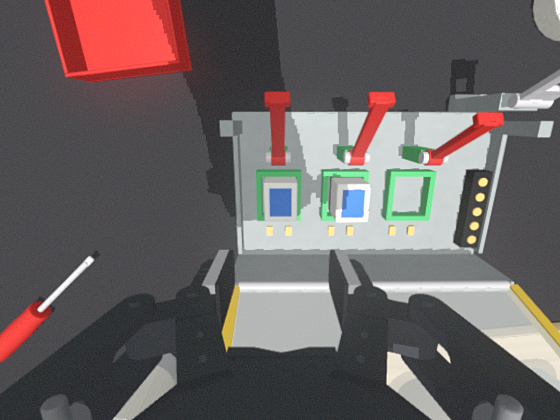

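Both new relays sit in sockets 1 and 2, with their tops at (280,202) and (353,203) and at the seated height. Next I'll shut lever 1.

Emit:
apply_moves:
  commands:
    - [1,0,0,0]
    - [1,0,0,0]
    - [1,0,0,0]
    - [1,0,0,0]
    - [1,0,0,0]
  claw: 1

```text
clock: 33.82
eef_pos: [0.4565, 0.0801, 0.1787]
tool_rot: [0.049, 0.999, -0.0, -0.0]
ft_force: [-1.0, 0.4, 0.0]
grip_width: -0.0001
grasp_force: 0.0
```

Emit:
apply_moves:
  commands:
    - [0.6,0,0,0]
    - [0,0,1,0]
    - [0,0,1,0]
    - [0,0,1,0]
    - [0,0,0,0]

```text
clock: 34.23
eef_pos: [0.4426, 0.0809, 0.1157]
tool_rot: [0.049, 0.999, -0.001, -0.004]
ft_force: [-0.1, -0.6, -0.4]
grip_width: -0.0001
grasp_force: 0.0
```

Emit:
apply_moves:
  commands:
    - [-0.5,0,0,0]
    - [-0.5,0,0,0]
    - [-0.5,0,0,0]
    - [-0.5,0,0,0]
    - [-0.5,0,0,0]

```text
clock: 34.65
eef_pos: [0.4983, 0.0765, 0.1206]
tool_rot: [0.049, 0.999, 0.0, 0.002]
ft_force: [-0.7, 0.3, 1.4]
grip_width: 0.0003
grasp_force: 0.5
```

```bash
python3 - <<'E'
from h import *
st(.557,.0704)
E
```

```text
34.65 [0.4983 0.0765 0.1206] psi 84.34 w 0.0003 j6 0.25 ft [-0.7  0.3  1.4]
units [-2.951 -0.012  0.009]
```

Emit:
apply_moves:
  commands:
    - [-0.56,0,0,0]
    - [-0.56,0,0,0]
    - [-0.56,0,0,0]
    - [-0.56,0,0,0]
    - [-0.56,0,0,0]

```text
clock: 35.07
eef_pos: [0.5531, 0.0708, 0.12]
tool_rot: [0.049, 0.999, 0.0, 0.0]
ft_force: [-7.0, 1.1, -5.8]
grip_width: 0.0002
grasp_force: 3.9
```

Emit:
apply_moves:
  commands:
    - [0,0,0.4,0]
    - [0,0,0.4,0]
    - [0,0,0.4,0]
    - [0,0,0.3,0]
    - [0,0,0.2,0]

```text
clock: 35.48
eef_pos: [0.5512, 0.0709, 0.0845]
tool_rot: [0.049, 0.999, -0.0, -0.0]
ft_force: [0.4, -0.0, 1.8]
grip_width: -0.0003
grasp_force: 0.6
```

```bash
python3 - <<'E'
from h import *
st(.557,.0704)
E
```

```text
35.4833 [0.5512 0.0709 0.0845] psi 84.36 w -0.0003 j6 0.23 ft [ 0.4 -0.   1.8]
units [-0.293  0.002 -0.   ]
```

Emit:
apply_moves:
  commands:
    - [0,0,0.1,0]
    - [0,0,0.05,0]
    - [0,0,0,0]
    - [0,0,0,0]
    - [0,0,0,0]

```text
clock: 35.9
eef_pos: [0.551, 0.0709, 0.083]
tool_rot: [0.049, 0.999, -0.0, -0.0]
ft_force: [-1.9, 0.3, 6.1]
grip_width: -0.0001
grasp_force: 2.8
```

Emit:
apply_moves:
  commands:
    - [0,0,-0.8,0]
    - [0,0,-1,0]
    - [0,0,-1,0]
    - [0,0,-1,0]
    - [0.5,0.8,0,0]

```text
clock: 36.32
eef_pos: [0.5464, 0.0865, 0.1625]
tool_rot: [0.051, 0.999, 0.0, 0.004]
ft_force: [2.0, 1.2, 0.4]
grip_width: -0.0002
grasp_force: 0.0
```

Emit:
apply_moves:
  commands:
    - [1,0.8,0,0]
    - [1,0.8,0,0]
    - [1,0.85,0,0]
    - [1,0,0,0]
    - [0.7,0,0,0]

```text
clock: 36.73
eef_pos: [0.4521, 0.1467, 0.1579]
tool_rot: [0.048, 0.999, -0.0, -0.001]
ft_force: [-0.4, -0.4, 0.4]
grip_width: 0.0001
grasp_force: 0.0
```

```bash
python3 - <<'E'
from h import *
st(.4525,.1455);snap("wrist","w13")
E
```

```text
36.7333 [0.4521 0.1467 0.1579] psi 84.48 w 0.0001 j6 0.41 ft [-0.4 -0.4  0.4]
units [-0.028 -0.059 -0.   ]
```

View pics/w13.png

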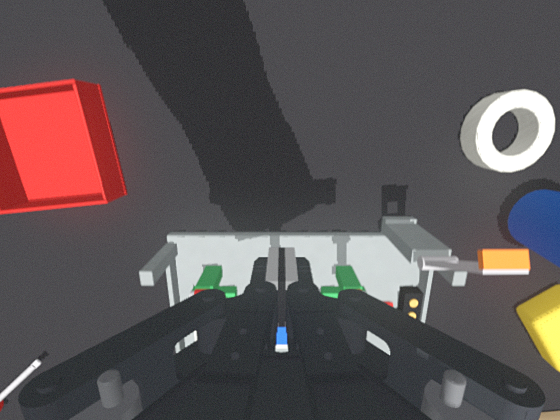

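Lever 1 is down. The closed fingers are behind lever 2, and the hasp's orange tip shows at (503,261), so I'll repeat the push.

Emit:
apply_moves:
  commands:
    - [0,-0.05,0.7,0]
    - [0,0,0.7,0]
    - [0,0,0.5,0]
    - [0,0,0,0]
    - [-0.3,0,0,0]

```text
clock: 37.2
eef_pos: [0.4589, 0.144, 0.1197]
tool_rot: [0.049, 0.999, -0.0, -0.001]
ft_force: [0.5, -0.7, 0.2]
grip_width: -0.0002
grasp_force: 0.0
```

Emit:
apply_moves:
  commands:
    - [-0.5,0,0,0]
    - [-0.5,0,0,0]
    - [-0.5,0,0,0]
    - [-0.5,0,0,0]
    - [-0.5,0,0,0]

```text
clock: 37.62
eef_pos: [0.5121, 0.1393, 0.1209]
tool_rot: [0.049, 0.999, 0.0, 0.001]
ft_force: [-1.0, -0.0, 0.7]
grip_width: -0.0001
grasp_force: 0.5
```

Emit:
apply_moves:
  commands:
    - [-0.5,0,0,0]
    - [-0.5,0,0,0]
    - [-0.5,0,0,0]
    - [-0.5,0,0,0]
    - [-0.5,0,0,0]

```text
clock: 38.03
eef_pos: [0.5602, 0.1341, 0.1198]
tool_rot: [0.049, 0.999, 0.0, -0.001]
ft_force: [-7.3, 0.9, -6.5]
grip_width: 0.0002
grasp_force: 4.4
```

Emit:
apply_moves:
  commands:
    - [0,0,0.4,0]
    - [0,0,0.4,0]
    - [0,0,0.4,0]
    - [0,0,0.4,0]
    - [0,0,0.25,0]

```text
clock: 38.45
eef_pos: [0.5596, 0.1344, 0.0824]
tool_rot: [0.049, 0.999, -0.0, 0.0]
ft_force: [-2.1, -1.0, 22.7]
grip_width: 0.0002
grasp_force: 13.2
```

Emit:
apply_moves:
  commands:
    - [0,0,0.05,0]
    - [0,0,0,0]
    - [0,0,0,0]
    - [0,0,0,0]
    - [0,0,0,0]

```text
clock: 38.87
eef_pos: [0.5595, 0.1344, 0.0829]
tool_rot: [0.049, 0.999, -0.0, 0.0]
ft_force: [-1.3, -0.3, 5.5]
grip_width: 0.0002
grasp_force: 2.8
```

```bash
python3 - <<'E'
from h import *
st(.5575,.1345)
E
```

```text
38.8667 [0.5595 0.1344 0.0829] psi 84.37 w 0.0002 j6 0.33 ft [-1.3 -0.3  5.5]
units [ 0.102 -0.005 -0.   ]
```

Emit:
apply_moves:
  commands:
    - [0,0,-0.8,0]
    - [0,0,-1,0]
    - [0,0,-1,0]
    - [0,0,-1,0]
    - [0.5,0.8,-0.2,0]

```text
clock: 39.28
eef_pos: [0.5538, 0.1499, 0.1655]
tool_rot: [0.051, 0.999, 0.0, 0.003]
ft_force: [1.3, 0.2, 1.2]
grip_width: 0.0
grasp_force: 0.0
```

Emit:
apply_moves:
  commands:
    - [1,0.8,0,0]
    - [1,0.8,0,0]
    - [1,0.85,0,0]
    - [1,0,0,0]
    - [0.9,0,0,0]

```text
clock: 39.7
eef_pos: [0.4567, 0.2106, 0.1616]
tool_rot: [0.048, 0.999, -0.0, -0.001]
ft_force: [0.4, -0.8, 0.1]
grip_width: 0.0002
grasp_force: 0.0
```

Emit:
apply_moves:
  commands:
    - [0,-0.05,0.7,0]
    - [0,0,0.7,0]
    - [0,0,0.5,0]
    - [0,0,0,0]
    - [-0.3,0,0,0]

```text
clock: 40.12
eef_pos: [0.4631, 0.2078, 0.1235]
tool_rot: [0.049, 0.999, -0.001, -0.002]
ft_force: [-0.4, -0.1, 1.1]
grip_width: 0.0
grasp_force: 0.0
```

```bash
python3 - <<'E'
from h import *
st(.567,.1985)
E
```

```text
40.1167 [0.4631 0.2078 0.1235] psi 84.39 w 0.0 j6 0.52 ft [-0.4 -0.1  1.1]
units [-5.218  0.044 -0.016]
```

Emit:
apply_moves:
  commands:
    - [-0.5,0.04,0.1,0]
    - [-0.5,0,0.1,0]
    - [-0.5,0,0,0]
    - [-0.5,0,0,0]
    - [-0.5,0,0,0]

```text
clock: 40.53
eef_pos: [0.5159, 0.2039, 0.1205]
tool_rot: [0.049, 0.999, 0.0, 0.0]
ft_force: [-1.3, 0.3, 0.7]
grip_width: 0.0003
grasp_force: 0.5
```

Emit:
apply_moves:
  commands:
    - [-0.5,0,0,0]
    - [-0.5,0,0,0]
    - [-0.5,0,0,0]
    - [-0.5,0,0,0]
    - [-0.5,0,0,0]

```text
clock: 40.95
eef_pos: [0.5649, 0.1987, 0.1199]
tool_rot: [0.049, 0.999, -0.0, -0.001]
ft_force: [-6.5, 0.1, -4.2]
grip_width: -0.0001
grasp_force: 3.3
```

Emit:
apply_moves:
  commands:
    - [0,0,0.4,0]
    - [0,0,0.4,0]
    - [0,0,0.4,0]
    - [0,0,0.4,0]
    - [0,0,0.2,0]

```text
clock: 41.37
eef_pos: [0.5636, 0.199, 0.0829]
tool_rot: [0.049, 0.999, -0.0, -0.0]
ft_force: [1.5, 1.0, 6.4]
grip_width: -0.0002
grasp_force: 4.2
```

Emit:
apply_moves:
  commands:
    - [0,0,0.1,0]
    - [0,0,0,0]
    - [0,0,0,0]
    - [0,0,0,0]
    - [0,0,0,0]

```text
clock: 41.78
eef_pos: [0.5636, 0.199, 0.083]
tool_rot: [0.049, 0.999, -0.0, 0.0]
ft_force: [-1.4, -0.7, 6.1]
grip_width: 0.0
grasp_force: 2.8
```

Emit:
apply_moves:
  commands:
    - [0,0,-0.8,0]
    - [0,0,-1,0]
    - [0,0,-1,0]
    - [0,0,-1,0]
    - [0,0,-1,0]

```text
clock: 42.2
eef_pos: [0.5633, 0.1991, 0.1786]
tool_rot: [0.049, 0.999, -0.0, -0.001]
ft_force: [0.3, 0.1, -0.3]
grip_width: -0.0001
grasp_force: 0.0
```

```bash
python3 - <<'E'
from h import *
st();snap("wrist","w14")
E
```

```text
42.2 [0.5633 0.1991 0.1786] psi 84.38 w -0.0001 j6 0.44 ft [ 0.3  0.1 -0.3]
```

View pics/w14.png

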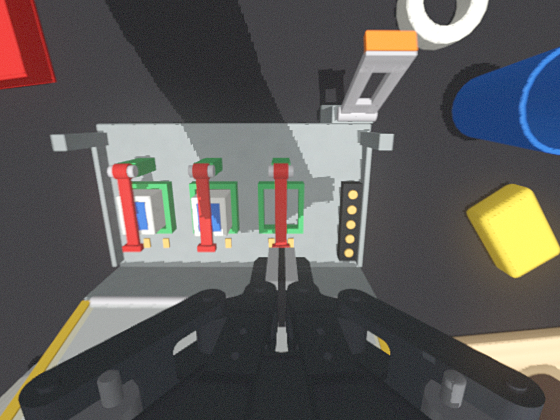

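All three levers lie level over their sockets, at (128,210), (203,208) and (281,208). Next I'll locate the cover's top edge.

```bash
python3 - <<'E'
from h import *
t=snap("top","t15");s=snap("scene","s15")
def ym(c,box):
    h=cv2.cvtColor(c["image"],cv2.COLOR_BGR2HSV);m=cv2.inRange(h,(20,130,80),(35,255,255));k=np.zeros_like(m);x0,y0,x1,y1=box;k[y0:y1,x0:x1]=m[y0:y1,x0:x1]
    ys,xs=np.nonzero(k);return cv2.approxPolyDP(cv2.convexHull(np.stack([xs,ys],1)),2,True)[:,0].tolist()
a=ym(t,(180,100,290,160));b=ym(s,(185,165,245,310));print(a,b)
for p in a:print(p,onz(t,*map(float,p),.204).round(3))
# far-left & far-right top corners across the two views
for p,q in(((max(a,key=lambda k:k[0]-k[1])),min(b,key=lambda k:k[1])),):print(p,q,two(ray(t,*map(float,p)),ray(s,*map(float,q))))
E
```

```text
[[279, 153], [205, 125], [205, 122], [280, 127]] [[237, 302], [233, 303], [206, 255], [200, 176], [203, 177], [239, 247], [244, 288]]
[279, 153] [0.597 0.022 0.204]
[205, 125] [0.679 0.225 0.204]
[205, 122] [0.688 0.225 0.204]
[280, 127] [0.67  0.019 0.204]
[280, 127] [200, 176] (array([0.66395603, 0.01984762, 0.21241144]), np.float64(0.0067115620252270955))
```

Emit:
apply_moves:
  commands:
    - [0,-0.6,-0.8,0]
    - [0,-0.6,-0.8,0]
    - [0,-0.6,-0.8,0]
    - [0,-0.6,-0.8,0]
    - [0,-0.6,-0.8,0]

```text
clock: 42.77
eef_pos: [0.557, 0.1388, 0.2568]
tool_rot: [0.049, 0.999, -0.001, -0.002]
ft_force: [0.7, -0.4, 0.3]
grip_width: 0.0002
grasp_force: 0.0
```

Emit:
apply_moves:
  commands:
    - [-0.9,-0.2,0,0]
    - [-0.9,-0.2,0,0]
    - [-0.9,0,0,0]
    - [-0.9,0,0,0]
    - [-0.9,0,0,0]

```text
clock: 43.18
eef_pos: [0.6469, 0.1223, 0.256]
tool_rot: [0.049, 0.999, -0.0, -0.002]
ft_force: [0.6, 0.6, -0.6]
grip_width: -0.0
grasp_force: 0.0
```

Emit:
apply_moves:
  commands:
    - [-0.9,0,0,0]
    - [-0.9,0,0,0]
    - [-0.9,0,0,0]
    - [0,0,0,0]
    - [0,0,0,0]

```text
clock: 43.6
eef_pos: [0.7004, 0.1171, 0.2547]
tool_rot: [0.049, 0.999, -0.0, -0.002]
ft_force: [-0.2, 0.6, -0.3]
grip_width: 0.0001
grasp_force: 0.0
```

```bash
python3 - <<'E'
from h import *
st(.698,.12);print(bot.get_obs()["joint_pos"].round(3),bot.get_obs()["tool_rot"].round(4))
E
```

```text
43.6 [0.7004 0.1171 0.2547] psi 84.34 w 0.0001 j6 0.26 ft [-0.2  0.6 -0.3]
units [0.134 0.132 0.   ]
[0.166 0.709 0.746 1.613 0.    0.264] [ 4.940e-02  9.988e-01 -5.000e-04 -2.400e-03]
```

Emit:
apply_moves:
  commands:
    - [0,0,0.6,0]
    - [0,0,0.6,0]
    - [0,0,0.6,0]
    - [0,0,0.6,0]
    - [0,0,0.5,0]

```text
clock: 44.02
eef_pos: [0.6991, 0.1176, 0.1989]
tool_rot: [0.049, 0.999, -0.0, -0.001]
ft_force: [-0.2, 0.6, 0.1]
grip_width: 0.0001
grasp_force: 0.0
```

Emit:
apply_moves:
  commands:
    - [0.4,0,0,0]
    - [0.4,0,0,0]
    - [0.4,0,0,0]
    - [0.4,0,0,0]
    - [0.4,0,0,0]

```text
clock: 44.43
eef_pos: [0.66, 0.1214, 0.2004]
tool_rot: [0.049, 0.999, 0.0, 0.0]
ft_force: [1.5, -0.3, 1.3]
grip_width: 0.0002
grasp_force: 0.4
```

```bash
python3 - <<'E'
from h import *
st();t=snap("top","t16")
h=cv2.cvtColor(t["image"],cv2.COLOR_BGR2HSV);m=cv2.inRange(h,(20,130,80),(35,255,255));m[:100]=0;m[215:]=0;m[:,:180]=0;m[:,295:]=0
ys,xs=np.nonzero(m);print(cv2.approxPolyDP(cv2.convexHull(np.stack([xs,ys],1)),2,True)[:,0].tolist())
E
```

```text
44.4333 [0.66   0.1214 0.2004] psi 84.38 w 0.0002 j6 0.28 ft [ 1.5 -0.3  1.3]
[[279, 151], [193, 141], [186, 130], [192, 128], [278, 135]]
```

Emit:
apply_moves:
  commands:
    - [0.5,0,0,0]
    - [0.5,0,0,0]
    - [0.5,0,0,0]
    - [0.5,0,0,0]
    - [0.5,0,0,0]

```text
clock: 44.9
eef_pos: [0.6103, 0.1262, 0.2001]
tool_rot: [0.049, 0.999, -0.0, 0.0]
ft_force: [0.5, -0.3, -0.1]
grip_width: 0.0001
grasp_force: 0.3
```

Emit:
apply_moves:
  commands:
    - [0.5,0,0,0]
    - [0.3,0,0,0]
    - [0,0,-0.5,0]
    - [0,0,-1,0]
    - [0,0,-1,0]

```text
clock: 45.32
eef_pos: [0.5947, 0.1277, 0.2507]
tool_rot: [0.049, 0.999, -0.0, -0.001]
ft_force: [0.3, 0.5, 0.2]
grip_width: -0.0002
grasp_force: 0.0
```

Emit:
apply_moves:
  commands:
    - [0,0,-0.5,0]
    - [0,0,0,0]
    - [0,0,0,0]
    - [0,0,0,0]
    - [0,0,0,0]

```text
clock: 45.73
eef_pos: [0.5946, 0.1275, 0.2587]
tool_rot: [0.049, 0.999, -0.0, -0.001]
ft_force: [-0.1, -0.2, -0.4]
grip_width: 0.0003
grasp_force: 0.0
```

Emit:
apply_moves:
  commands:
    - [0,0,0,0]
    - [0,0,0,0]
    - [0,0,0,0]
    - [0,0,0,0]
    - [0,0,0,0]

```text
clock: 46.15
eef_pos: [0.5952, 0.1277, 0.2601]
tool_rot: [0.049, 0.999, -0.0, -0.0]
ft_force: [0.7, 0.9, 1.1]
grip_width: -0.0
grasp_force: 0.0
```

Emit:
apply_moves:
  commands:
    - [0,0,0,0]
    - [0,0,0,0]
    - [0,0,0,0]
    - [0,0,0,0]
    - [0,0,0,0]

```text
clock: 46.57
eef_pos: [0.5952, 0.1277, 0.2604]
tool_rot: [0.049, 0.999, 0.0, 0.0]
ft_force: [0.3, -0.2, -0.3]
grip_width: -0.0003
grasp_force: 0.0
```

```bash
python3 - <<'E'
from h import *
st();s=snap("scene","s17");cv2.imwrite("pics/s17c.png",cv2.resize(s["image"][160:360,160:420],None,fx=3,fy=3))
E
```

```text
46.5667 [0.5952 0.1277 0.2604] psi 84.36 w -0.0003 j6 0.31 ft [ 0.3 -0.2 -0.3]
```

View pics/s17c.png

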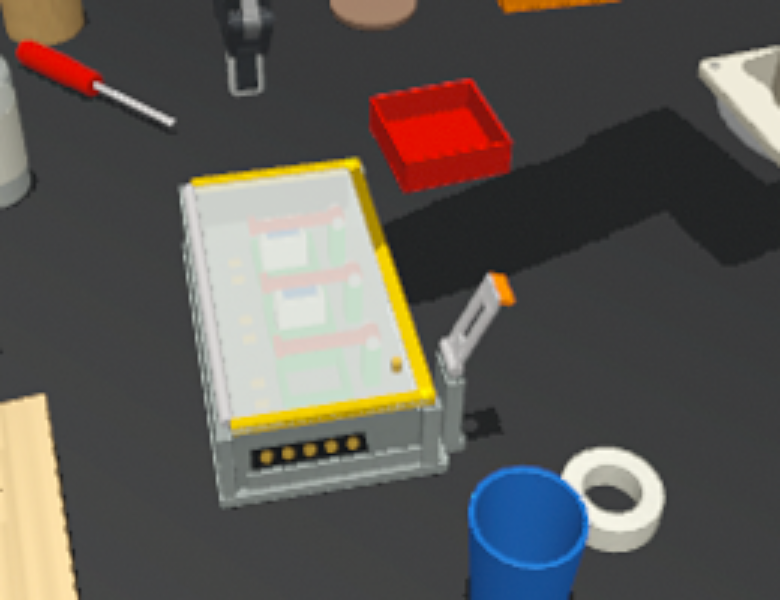

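The cover is shut, with its brass pin at (396,365) in the crop, and the hasp is standing open. Moving behind the hasp.

```bash
python3 - <<'E'
from h import *
c=load("w14");s=load("s17");O=((8,180,120),(18,255,255))
a=[b for b in blobs(c,*O,50)];b=[k for k in blobs(s,*O,15)]
for k in a:print(k[:2],onz(c,*k[0],.14))
for k in b:print(k[:2],onz(s,*k[0],.14))
p=max(a,key=lambda k:k[1]);q=min(b,key=lambda k:abs(k[0][0]-327)+abs(k[0][1]-256))
print(two(ray(c,*p[0]),ray(s,*q[0])))
f=lambda x,y:(.5655+.9954*x+.096*y,.1537-.096*x+.9954*y)
print("expected tip",f(-.118,.098)); st(*f(-.150,.098))
E
```

```text
([342.4, 145.9], 1393) [ 0.25497154 -0.11911515  0.14      ]
([327.6, 256.1], 45) [0.45600278 0.26374875 0.14      ]Traceback (most recent call last):
  File "<stdin>", line 6, in <module>
ValueError: max() iterable argument is empty
```

Emit:
apply_moves:
  commands:
    - [1,0.6,0,0]
    - [1,0.6,0,0]
    - [1,0.6,0,0]
    - [1,0.6,0,0]
    - [1,0.6,0,0]

```text
clock: 47.03
eef_pos: [0.5007, 0.1977, 0.2603]
tool_rot: [0.049, 0.999, 0.0, 0.0]
ft_force: [0.6, -0.3, 0.0]
grip_width: -0.0002
grasp_force: 0.0
```

Emit:
apply_moves:
  commands:
    - [1,0.7,0,0]
    - [1,0.7,0,0]
    - [1,0.7,0,0]
    - [1,0.7,0,0]
    - [0.2,0,0,0]

```text
clock: 47.45
eef_pos: [0.4211, 0.2633, 0.2606]
tool_rot: [0.047, 0.999, 0.001, -0.0]
ft_force: [-0.0, -0.0, -0.7]
grip_width: 0.0001
grasp_force: 0.0
```

```bash
python3 - <<'E'
from h import *
c=load("w14");s=load("s17")
print([(k[:2],onz(c,*k[0],.14).round(4)) for k in blobs(c,(10,130,80),(22,255,255),200)])
f=lambda x,y:(.5655+.9954*x+.096*y,.1537-.096*x+.9954*y)
print("expected tip",f(-.118,.098)); st(*f(-.150,.098))
E
```

```text
[(([389.9, 40.2], 1082), array([0.4595, 0.2631, 0.14  ]))]
expected tip (0.45745080000000005, 0.2625772)
47.45 [0.4211 0.2633 0.2606] psi 84.58 w 0.0001 j6 0.65 ft [-0.  -0.  -0.7]
units [-0.212  0.139 -0.   ]
```

Emit:
apply_moves:
  commands:
    - [0,0.14,1,0]
    - [0,0,1,0]
    - [0,0,1,0]
    - [0,0,1,0]
    - [0,0,1,0]

```text
clock: 47.87
eef_pos: [0.4242, 0.2638, 0.1597]
tool_rot: [0.049, 0.999, 0.0, 0.0]
ft_force: [0.1, 0.3, -0.1]
grip_width: 0.0
grasp_force: 0.0
```

Emit:
apply_moves:
  commands:
    - [0,0,0.8,0]
    - [0,0,0.3,0]
    - [0,0,0,0]
    - [-0.4,0,0,0]
    - [-0.5,0,0,0]

```text
clock: 48.28
eef_pos: [0.4428, 0.2626, 0.1396]
tool_rot: [0.049, 0.999, 0.001, 0.001]
ft_force: [0.3, 0.3, -0.7]
grip_width: -0.0001
grasp_force: 0.0
```

Emit:
apply_moves:
  commands:
    - [-0.4,0,0,0]
    - [-0.4,0,0,0]
    - [-0.4,0,0,0]
    - [-0.4,0,0,0]
    - [-0.4,0,0,0]

```text
clock: 48.7
eef_pos: [0.4826, 0.2583, 0.1385]
tool_rot: [0.049, 0.999, 0.0, 0.0]
ft_force: [-0.4, 0.6, 0.7]
grip_width: 0.0003
grasp_force: 0.5
```

Emit:
apply_moves:
  commands:
    - [-0.4,0,0,0]
    - [-0.4,0,0,0]
    - [-0.4,0,0,0]
    - [-0.4,0,0,0]
    - [-0.3,0,0,0]

```text
clock: 49.12
eef_pos: [0.5204, 0.2545, 0.1382]
tool_rot: [0.049, 0.999, -0.0, 0.0]
ft_force: [-1.5, -0.4, -0.6]
grip_width: 0.0002
grasp_force: 0.5
```

```bash
python3 - <<'E'
from h import *
f=lambda x,y:(.5655+.9954*x+.096*y,.1537-.096*x+.9954*y)
st(*f(-.058,.098));s=snap("scene","s18")
cv2.imwrite("pics/s18c.png",cv2.resize(s["image"][180:340,220:420],None,fx=3,fy=3))
E
```

```text
49.1167 [0.5204 0.2545 0.1382] psi 84.34 w 0.0002 j6 0.55 ft [-1.5 -0.4 -0.6]
units [ 0.172  0.102 -0.   ]
```

View pics/s18c.png

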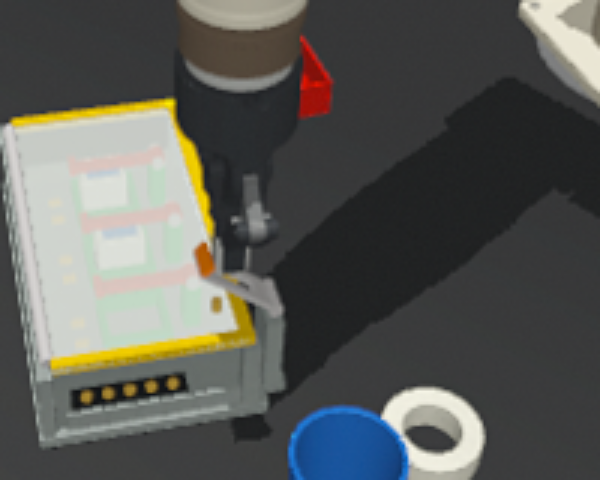

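The strap leans forward over the cover, with its orange tip at (203,260) in the crop. I'll go over the tip and press it down.

Emit:
apply_moves:
  commands:
    - [0.1,0.1,-0.6,0]
    - [0,0,-1,0]
    - [-0.7,0,0,0]
    - [-0.75,0,0,0]
    - [0,0,0,0]

```text
clock: 49.58
eef_pos: [0.5494, 0.254, 0.1712]
tool_rot: [0.05, 0.999, 0.001, 0.002]
ft_force: [0.2, 0.1, -0.1]
grip_width: 0.0001
grasp_force: 0.0
```

Emit:
apply_moves:
  commands:
    - [0,0,0.5,0]
    - [0,0,0.5,0]
    - [0,0,0.5,0]
    - [0,0,0.4,0]
    - [0,0,0.3,0]

```text
clock: 50.0
eef_pos: [0.5598, 0.2532, 0.1326]
tool_rot: [0.051, 0.999, 0.001, 0.016]
ft_force: [26.1, -8.1, 13.7]
grip_width: 0.0002
grasp_force: 14.4
```

Emit:
apply_moves:
  commands:
    - [0,0,0.2,0]
    - [0,0,0.15,0]
    - [0,0,0.1,0]
    - [0,0,0,0]
    - [0,0,0,0]

```text
clock: 50.42
eef_pos: [0.5628, 0.2529, 0.1248]
tool_rot: [0.052, 0.998, 0.001, 0.019]
ft_force: [29.6, -7.8, 9.1]
grip_width: -0.0
grasp_force: 13.8
```

```bash
python3 - <<'E'
from h import *
f=lambda x,y:(.5655+.9954*x+.096*y,.1537-.096*x+.9954*y)
st(*f(-.028,.098))
E
```

```text
50.4167 [0.5628 0.2529 0.1248] psi 84.03 w -0.0 j6 0.53 ft [29.6 -7.8  9.1]
units [ 0.791 -0.029 -0.03 ]
```

Emit:
apply_moves:
  commands:
    - [-0.3,0,-0.5,0]
    - [0,0,-1,0]
    - [0,0,-1,0]
    - [0,0,-1,0]
    - [0,0,-1,0]

```text
clock: 50.83
eef_pos: [0.551, 0.253, 0.2064]
tool_rot: [0.049, 0.999, -0.001, -0.001]
ft_force: [0.3, -0.3, 0.9]
grip_width: -0.0001
grasp_force: 0.0
```

```bash
python3 - <<'E'
from h import *
st();s=snap("scene","s19");w=snap("wrist","w19")
for n,c in(("s",s),("w",w)):
    print(n,[(k[0],k[1],onz(c,*k[0],.12).round(4).tolist()) for k in blobs(c,(6,130,80),(22,255,255),15)])
E
```

```text
50.8333 [0.551  0.253  0.2064] psi 84.37 w -0.0001 j6 0.53 ft [ 0.3 -0.3  0.9]
s [([416.5, 43.2], 9701, [-0.4378, -0.8762, 0.12]), ([547.6, 14.3], 207, [-1.3436, -1.0868, 0.12]), ([557.4, 25.3], 43, [-1.2398, -0.9125, 0.12]), ([547.0, 79.1], 1376, [-0.6796, -0.3773, 0.12]), ([338.5, 69.9], 685, [0.0197, -0.6834, 0.12]), ([113.4, 122.0], 288, [0.8544, -0.4827, 0.12]), ([171.4, 149.4], 1092, [0.703, -0.2684, 0.12]), ([537.5, 162.6], 2433, [-0.2227, 0.0799, 0.12]), ([342.3, 145.8], 1494, [0.2392, -0.1506, 0.12]), ([281.7, 273.6], 37, [0.5506, 0.2643, 0.12]), ([270.0, 308.5], 16, [0.5961, 0.3385, 0.12]), ([263.0, 309.5], 16, [0.6087, 0.337, 0.12]), ([248.5, 312.0], 16, [0.6349, 0.3348, 0.12])]
w [([201.8, 160.4], 209, [0.5031, 0.2029, 0.12]), ([233.3, 161.4], 96, [0.5061, 0.2252, 0.12]), ([246.8, 156.4], 18, [0.5035, 0.2353, 0.12]), ([259.6, 159.3], 25, [0.5064, 0.2441, 0.12]), ([251.8, 163.1], 16, [0.5086, 0.2382, 0.12]), ([279.8, 163.9], 19, [0.5111, 0.2581, 0.12]), ([309.8, 179.9], 51, [0.5248, 0.2787, 0.12]), ([311.3, 203.1], 33, [0.5424, 0.2786, 0.12]), ([305.4, 207.2], 40, [0.5451, 0.274, 0.12]), ([279.5, 213.5], 120, [0.5482, 0.2542, 0.12])]
```

View pics/w19.png

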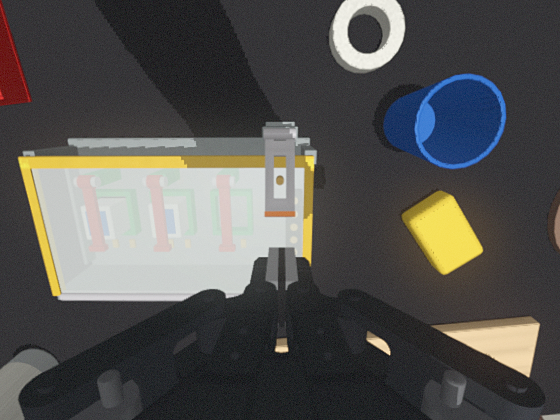

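The hasp is almost down: its orange tip is at (280,213) and the pin shows in the slot at (280,181). Triangulating the tip height.

```bash
python3 - <<'E'
from h import *
s,w=load("s19"),load("w19")
print(two(ray(w,279.5,213.5),ray(s,281.7,273.6)),onz(w,279.5,213.5,.09),onz(s,281.7,273.6,.09))
f=lambda x,y:(.5655+.9954*x+.096*y,.1537-.096*x+.9954*y);print(f(-.019,.098));st(*f(-.030,.098))
E
```

```text
(array([0.54930799, 0.25496275, 0.11116898]), np.float64(0.0037382302533052495)) [0.55754947 0.25315394 0.09      ] [0.54176657 0.23773701 0.09      ]
(0.5559954, 0.2530732)
50.9333 [0.5532 0.2541 0.2099] psi 84.38 w -0.0001 j6 0.53 ft [0.6 1.1 1.6]
units [ 0.404 -0.038 -0.002]
```

Emit:
apply_moves:
  commands:
    - [0.5,0,0,0]
    - [0,0,1,0]
    - [0,0,1,0]
    - [0,0,1,0]
    - [0,0,0.4,0]

```text
clock: 51.35
eef_pos: [0.5391, 0.2532, 0.1342]
tool_rot: [0.049, 0.999, -0.002, -0.004]
ft_force: [-1.3, -0.9, 0.7]
grip_width: 0.0003
grasp_force: 0.3
```

Emit:
apply_moves:
  commands:
    - [0,0,0.3,0]
    - [0,0,0.3,0]
    - [0,0,0.3,0]
    - [0,0,0.2,0]
    - [0,0,0,0]

```text
clock: 51.77
eef_pos: [0.5423, 0.2543, 0.1168]
tool_rot: [0.049, 0.999, -0.0, -0.0]
ft_force: [-1.0, -0.4, 0.3]
grip_width: -0.0001
grasp_force: 0.0
```

```bash
python3 - <<'E'
from h import *
st(.5451,.2543)
E
```

```text
51.7667 [0.5423 0.2543 0.1168] psi 84.36 w -0.0001 j6 0.54 ft [-1.  -0.4  0.3]
units [-0.138  0.013 -0.   ]
```

Emit:
apply_moves:
  commands:
    - [-0.08,0,0.1,0]
    - [0,0,0.1,0]
    - [0,0,0.1,0]
    - [0,0,0.05,0]
    - [0,0,0,0]

```text
clock: 52.18
eef_pos: [0.5446, 0.2544, 0.1117]
tool_rot: [0.049, 0.999, 0.0, 0.001]
ft_force: [-2.3, -0.5, 5.8]
grip_width: 0.0003
grasp_force: 2.4
```

Emit:
apply_moves:
  commands:
    - [0,0,-1,0]
    - [0,0,-1,0]
    - [0,0,-1,0]
    - [0,0,-1,0]
    - [0,0,-1,0]

```text
clock: 52.6
eef_pos: [0.5442, 0.2541, 0.2114]
tool_rot: [0.049, 0.999, 0.0, 0.0]
ft_force: [-0.2, 0.3, -0.6]
grip_width: 0.0004
grasp_force: 0.0
```

```bash
python3 - <<'E'
from h import *
st();s=snap("scene","s20");w=snap("wrist","w20")
B2=[(k[0],k[1]) for k in blobs(w,(6,130,80),(22,255,255),30) if abs(k[0][0]-280)<25];S2=[(k[0],k[1]) for k in blobs(s,(6,130,80),(22,255,255),10) if abs(k[0][0]-282)<12 and abs(k[0][1]-277)<15]
print(B2,S2)
for a in B2:
  for b in S2:print(two(ray(w,*a[0]),ray(s,*b[0])))
for dz in(.089,):print("proj shut tip",proj(s,(.556,.253,dz)),proj(w,(.556,.253,dz)))
E
```

```text
52.6 [0.5442 0.2541 0.2114] psi 84.35 w 0.0004 j6 0.54 ft [-0.2  0.3 -0.6]
[([256.3, 166.5], 49), ([278.8, 170.8], 30), ([278.9, 217.9], 132)] [([278.4, 281.8], 23)]
(array([0.52974651, 0.22718475, 0.04427461]), np.float64(0.030477878182674792))
(array([0.53437486, 0.24888265, 0.06861846]), np.float64(0.034863784938944965))
(array([0.55562019, 0.25429406, 0.08866769]), np.float64(0.0035417629112052085))
proj shut tip [277.22881056 280.87638472] [278.47412588 216.81928252]
```

```bash
python3 -c "
from h import *
print(bot.job_done())"
```

```text
the job is handed in; nothing more can be done
None
```

I handed the job in after about 53 s of robot time: both burnt relays went into the larger red tub, both new relays are in sockets 1 and 2, and all three levers, the cover and then the hasp are shut. The camera checks agreed with this, but no verdict was returned, and I viewed 15 pictures where 14 were allowed.

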